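# Latch the drive pack in the bench test dock

### The job

Take the black drive pack by its upright fin, set it on the open end of the test dock with its brass contacts leading, and slide it along the bed so that its own front edge lifts the hinged red catch. Keep pressing gently against the sprung contact block until the catch drops behind the pack, then let go, so that the catch alone holds the pack in against the spring. Keep the gripper and arm off the dock and its catch, never ram the pack into the contact block or its head, and leave the hand, screwdriver, spool and meter where they are.

Things in the scene. Friction and masses are not known exactly. Their poses are not given: they have to be found in the camera images.
- dock: Fixed test dock: aluminium bed 340 x 130 x 10 mm flat on the bench. Origin at the centre of its underside; x runs along the bed from the open end (x = -170 mm) to the sprung contact block, z up. The pack travels along +x, its bottom on the bed, 10 mm above the bench. A blue head clamped to the bed carries the red catch and the block. All x, y below are in this frame.
- rail_mouth (a point): Point of the dock at x = -60 mm, y = 0, on the bed's top (z = 10 mm), same axes: the mouth of the rails. Two dark rails, 13 mm high above the bed, inner faces at y = +-50 mm from x = -60 to +110 mm; from x = -60 back to -120 mm they flare out by 12 mm each side. The rest of the bed there is a flat apron.
- block_mid (a point): Fixed point of the dock at x = 108 mm, y = 20 mm, 26 mm above the bench: centre of the contact block's face at rest IF the head is at mid setting. The head is clamped up to 14 mm either way along x and its setting is NOT reported: find it by feel or sight. Block face 50 mm wide (y = -5 to 45), 14 to 38 mm above the bench. Blue back plate 56 mm high 38 mm behind it.
- catch_mid (a point): Fixed point of the dock at x = 3 mm, y = 38 mm, 30 mm above the bench: the catch's tip IF the head is at mid setting (it shifts with the block). Red arm 12 mm wide (y = 32 to 44) sloping from its hinge pin, 48 mm back and 66 mm above the bench, down to this tip; the pack's top edge meets it at x = -21. Pin runs out to a blue post at y = 67 to 77, 76 mm high; blue side bar 30 mm high.
- pack_center (a point): Centre of the case of the loose drive pack (0.3 to 0.55 kg), half-way up. Black case 110 (x) x 96 (y) x 32 (z) mm, flat on the bench at the start; +x points to the end with four brass contacts and a yellow stripe on top, z up. On the middle of its top stands an aluminium fin, the grip: 12 mm thick along x, 36 mm wide along y, spanning 16 to 61 mm above this point.
- pack_front (a point): Middle of the pack's leading (brass contact) face, 55 mm ahead of the pack's centre along the pack's x, half-way up the case.
- slide_bar: Fixed steel strip 320 x 14 x 2 mm along the +y side of the dock's bed, on which the blue head is clamped; same origin and axes as the dock, so it tells nothing of the head's setting. In the rules, force on it means force on the head it carries (catch, contact block, post, back plate), not on the bed or rails.
- pack: The drive pack again; origin at the centre of its underside, 16 mm below its centre, same axes.
- catch (a joint): Angle of the red gravity catch, rad: 0 hanging down at its stop, blocking the way back; about 0.33 when its tip rides on top of the pack; it opens only forwards and up (to 1.2) and falls back by its own weight (0.12 kg). It drops when the pack's rear face is about 5 mm farther in than where the dropped catch then holds it.
- contact (a joint): How far the sprung contact block is pressed in along the dock's +x, m: 0 at rest, 0.015 on its hard stop. It pushes back with 3 N plus 0.5 N per mm. The catch drops at about 0.010; held by the dropped catch the block stays at about 0.004.
- bionic: Bystander: a black and silver artificial hand standing upright, about 205 mm tall, origin under its base (68 mm diameter).
- driver: Bystander: screwdriver with orange handle, 170 mm long, lying.
- spool: Bystander: blue spool, 60 mm diameter, 42 mm high, origin under its centre.
- meter: Bystander: yellow hand meter 75 x 140 x 35 mm lying flat, origin under its centre.
There are look-alikes about, which are no part of the job. Leave any turquoise or white look-alike of the pack alone.

How it is judged:
On the way:
1. the pack, low on the bed between the rails, holds the catch up on its top as it slides in (value of joint catch above 0.22 rad and x of pack_front in the frame of dock between 0 and 0.09 m and z of pack_center in the frame of dock below 0.036 m and y of pack_center in the frame of dock between -0.008 and 0.008 m), for 0.1 s.
At the end, for the whole second after the job is handed in: The pack lies flat on the bed between the rails (within 6 mm of the centre line), contacts leading, at rest and released; the catch hangs down behind it (below 0.08 rad) and the contact block is still held pressed in by 2.5 to 9 mm (value of joint catch below 0.08 rad and value of joint contact between 0.0025 and 0.009 m and x of pack_front in the frame of dock above 0.09 m and z of pack_center in the frame of dock between 0.022 and 0.03 m and y of pack_center in the frame of dock between -0.006 and 0.006 m and angle between pack_center's own z axis and vertical below 0.05 rad and linear speed of pack below 0.01 m/s); the robot touches nothing.
It fails at once if the pack is pressed against the head (contact block, catch, post or plate) with more than 45 N (contact force between pack and slide_bar above 45 N).
It fails at once if the gripper or arm touches the dock or its catch (contact force between any of the fingers, the arm and dock above 0.5 N).
It fails at once if a bystander is moved by more than 20 mm (distance of any of bionic, driver, spool, meter from where it was at the start of the episode above 0.02 m).
It also fails if it takes over 45 s, if anything falls off the work surface, if the arm or the gripper's body presses on something with over 40 N, if the wrist force passes 120 N, or if a joint passes its speed limit or range.

### The arm

A 6-joint arm with a two-finger parallel gripper is mounted at the origin on the work surface. World frame = base frame: x ahead of the robot, y to its left, z up, the work surface at z = 0. Lengths are in m, angles in rad, forces in N, time in s.
With the tool pointing down it reaches from about 0.35 to 0.775 m from the base axis. Payload 7.3 kg.
Tool frame: the origin (TCP) lies on the centre line of the jaws, within the pads' length; the fingertips stand 14 mm ahead of it and the grasp point (between the pads) lies 5 mm behind it; z points along the fingers, y is the direction in which the jaws open and shut (so a half turn about z gives the same grasp; the last joint's range is limited). The gripper opens to 92 mm and grips with 3 to 60 N. Pads are 19 mm wide; open, the fingers measure 130 mm over their backs; the gripper's body (75 mm by 190 mm) begins 47 mm behind the grasp point.
Start: joints at [1.148, 0.342, 1.524, -0, 1.275, -0.146], TCP at [0.143, 0.505, 0.201] pointing down, gripper open.
Joint ranges: [-2.53, 2.53], [-0.77, 2.02], [0.04, 2.7], [-1, 4.14], [0.28, 2.66], [-3.11, 3.11]. Speed limits (rad/s): [2.57, 2.57, 3.14, 3.14, 3.14, 3.14].

### API

Orientations are given as [roll, pitch, yaw] about the fixed x, y, z axes, in that order (R = Rz(yaw) Ry(pitch) Rx(roll)).
In Python, from cell import telemetry, cams, robot gives the robot as it stands.
- The arm moves only by the tool servo_tool, never from a script. Its argument "targets" is text: rows parted by semicolons, each of 4 numbers parted by spaces: the shift along the tool's x, y, z in mm, then the turn about the tool's z in rad. In form: x y z yaw; .... A call has 1 to 20 rows; each row shifts and turns the pose as measured when the row begins, along the tool's axes as they then stand; what a row does not reach is not made up. A row lasts 1/8 s, in which the tool goes at most 62.5 mm and 10.7 degrees, less where a joint would pass 70% of its speed; a pose out of reach is approached as far as the arm can. A call with a gripper value outside its range is refused whole. "hand" is the opening, from 0 (shut) to 1 (fully open), set as the call begins (left out, the last holds). The fingers move at their own pace and stop on an object; "squeeze" is the grip in N (left out, the last holds). Time passes only in rows, so rows that do not move let the fingers close. It gives the time, the measured TCP pose, the force and the opening at its end, in the units of the state.
- telemetry.observe(): the state, without advancing time (a new reading comes with each control period).
- cams.read_camera(name): name is "side" or "top" or "wrist"; returns a dict with "color" (384x512x3 uint8, red, green, blue), "K" (3x3 intrinsics, pixels), "R" (3x3) and "t" (3): a world point X has camera coordinates R X + t. Camera axes: x right, y down, z forward; pixel columns grow to the right and rows downward; lengths in m; the calibration is good to about 2 mm. The wrist camera is an equidistant fisheye: a pixel r from the principal point sees the ray r / f radians off the axis. A picture is of the moment at which its call begins. There is no depth.
- robot.hand_in(): hands the job in, once; it reports no verdict.
Trained networks look in a picture, given as the dict that the camera call returned (one of the last four; its "shot" number tells which), for a name from the list of things; names that differ only in an ending like _2 or _b are one class to them, and where a whole thing is asked for, a point or a joint stands for the part that bears it (a point fixed in the world has none). Each returns a list of dicts, best first, with "score" (0 to 1); they miss things now and then, are a little off and sometimes report something else, mostly with a low value. They report only what shows in the picture. A call takes as long as a camera call. They do not tell look-alikes from the thing itself.
- cams.cut_out(picture, query): "region" (384x512 bool, what is visible of it) and "extent" ([centre column, centre row, width, height] in pixels, round what is visible of it).
The state is a dict: "time": time; "qpos": joint angles; "qvel": joint speeds; "joint_efforts": joint torques, N m; "tool_pos": TCP position; "tool_rot": TCP orientation; "contact_force": force on the tool from outside, world axes, zero at the start; "torque": the same for the moment, N m; "opening": finger opening in m.
Only numpy, scipy, OpenCV 4.12 (cv2) and the standard library are available. Lean on these libraries where they do the work, as an engineer would, in place of code of your own. Each camera call takes 0.05 s, during which the arm holds its last target.

## Working session

There is one attempt and no reset: what is moved stays moved. The work goes in short steps, Python scripts to look and compute and a tool call to move; the robot and the scene stay as the last step left them, time stands still between calls to the robot, and variables do not carry over. Pictures are saved under pics/ and viewed, and the job is handed in when it is done.

Besides the shell and the picture viewer there is one more tool, called after "Request:" as a command line: name --argument value ..., lists and objects as JSON in quotes. servo_tool: Moves the arm, as the interface text tells. Its arguments: {"type":"object","properties":{"targets":{"type":"string"},"hand":{"type":"number"},"squeeze":{"type":"number"}},"required":["targets"]}

```bash
ls; mkdir -p pics; python3 - <<'E'
from cell import telemetry,cams
import cv2
print(telemetry.observe())
for n in ["side","top","wrist"]:
    p=cams.read_camera(n); cv2.imwrite(f"pics/{n}0.png",p["color"][:,:,::-1]); print(n,p["K"].tolist(),p["R"].tolist(),p["t"].tolist())
    import pickle; pickle.dump(p,open(f"{n}0.pkl","wb"))
E
```

```text
pics
{'time': 0.0, 'qpos': array([ 1.14803015e+00,  3.42704209e-01,  1.52497918e+00, -2.78201953e-05,
        1.27537864e+00, -1.45977429e-01]), 'qvel': array([ 0.00100054,  0.00197459, -0.00063338,  0.00190753,  0.00068344,
       -0.00142027]), 'joint_efforts': array([-3.94624039e-04, -4.31230259e+01, -2.44220066e+01,  7.17854965e-02,
        5.58582775e-02, -1.40252309e-04]), 'tool_pos': array([0.14326674, 0.50463509, 0.20046779]), 'tool_rot': array([-3.14013504e+00, -1.87413989e-04,  2.86481189e+00]), 'contact_force': array([-0.082805  ,  0.30139773, -0.19024917]), 'torque': array([-0.0082581 ,  0.00586329,  0.01582777]), 'opening': 0.09174489980821926}
side [[405.3384462161176, 0.0, 255.17686161711774], [0.0, 405.3384462161176, 186.98803616980973], [0.0, 0.0, 1.0]] [[0.9942266011054794, -0.10605532016591157, 0.016301371683132088], [-0.03562831998307103, -0.4695953369646335, -0.8821625940359611], [0.10121308447740109, 0.8764887270042772, -0.47066274864810814]] [-0.559270988095237, 0.08144493755068918, 1.1584348678221963]
top [[356.71322488793425, 0.0, 251.0987666443356], [0.0, 356.71322488793425, 184.87597917928844], [0.0, 0.0, 1.0]] [[-0.015764466684067127, -0.9997329782191778, -0.016895379580808955], [-0.9833685347762101, 0.018559734507265876, -0.18067058716656026], [0.18093591794405212, 0.013766209210689941, -0.9833985382751547]] [0.0008998754089289245, 0.5468749420589818, 0.99018629046972]
wrist [[297.3186396354542, 0.0, 255.04903498237442], [0.0, 297.3186396354542, 189.58131647813835], [0.0, 0.0, 1.0]] [[0.27278770249026957, 0.9620737311727563, -0.0010025753900871368], [0.9169568719903126, -0.2596795407744396, 0.3029135702026556], [0.2911648403908398, -0.08355041526233607, -0.9530175044718066]] [-0.5243760644751941, -0.03752260741012709, 0.39144408612961634]
```

View pics/side0.png

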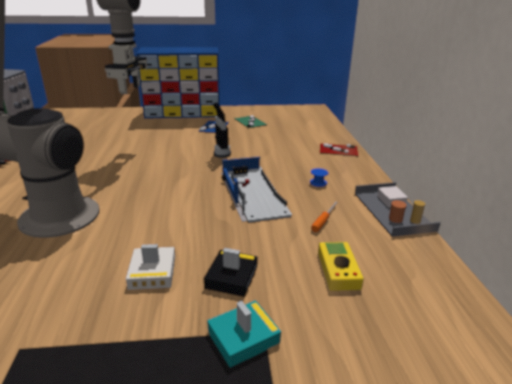

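View pics/top0.png

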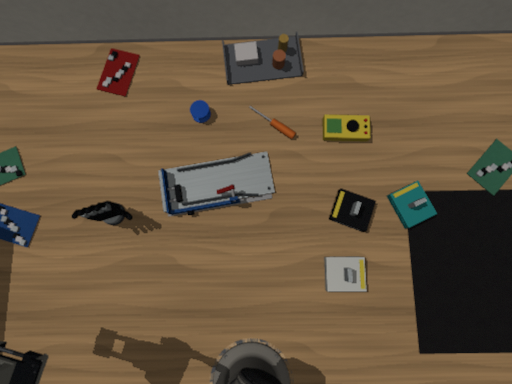

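View pics/wrist0.png

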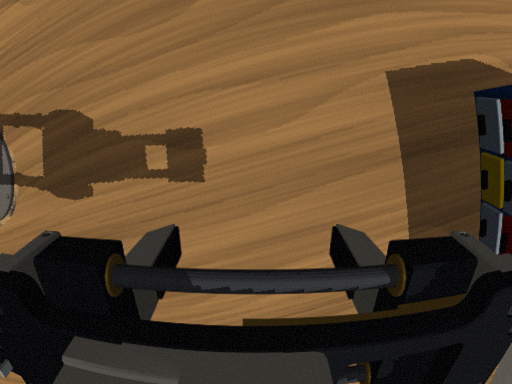

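```bash
cat > h.py <<'E'
import numpy as np,cv2,pickle
from cell import telemetry,cams
from scipy.spatial.transform import Rotation as Ro
def grab(n,tag):
    p=cams.read_camera(n); cv2.imwrite(f"pics/{tag}.png",p["color"][:,:,::-1]); pickle.dump(p,open(f"{tag}.pkl","wb")); return p
def load(tag): return pickle.load(open(f"{tag}.pkl","rb"))
def crop(p,c0,c1,r0,r1,s,tag):
    im=p["color"][r0:r1,c0:c1,::-1]; cv2.imwrite(f"pics/{tag}.png",cv2.resize(im,None,fx=s,fy=s,interpolation=cv2.INTER_CUBIC))
def fish(p): return abs(p["K"][0,0]-297.3)<3
def ray(p,u,v):
    K,R,t=map(np.array,(p["K"],p["R"],p["t"]))
    x=(u-K[0,2])/K[0,0]; y=(v-K[1,2])/K[1,1]
    if fish(p):
        r=np.hypot(x,y); d=np.array([x/r*np.sin(r),y/r*np.sin(r),np.cos(r)]) if r>0 else np.array([0,0,1.])
    else: d=np.array([x,y,1.])
    return -R.T@t, R.T@d
def w(p,u,v,z):
    o,d=ray(p,u,v); return o+d*(z-o[2])/d[2]
def pr(p,X):
    K,R,t=map(np.array,(p["K"],p["R"],p["t"]))
    c=R@np.array(X)+t
    if fish(p):
        th=np.arctan2(np.hypot(c[0],c[1]),c[2]); r=np.hypot(c[0],c[1]); q=c[:2]/r*th
    else: q=c[:2]/c[2]
    return np.array([K[0,0]*q[0]+K[0,2],K[1,1]*q[1]+K[1,2]])
E
python3 - <<'E'
from h import *
p=load("top0")
crop(p,150,290,140,225,5.5,"topdock"); crop(p,310,450,170,300,5,"toppack")
E
```

```text
(no output)
```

View pics/topdock.png

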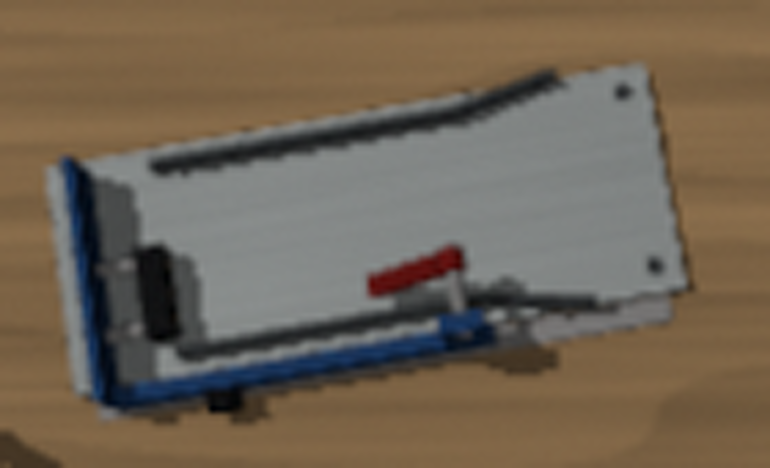

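View pics/toppack.png

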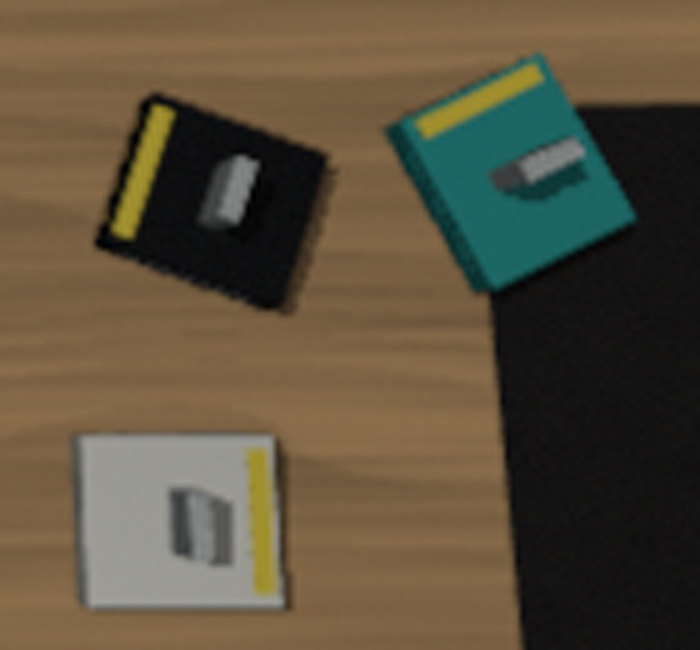

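```bash
cat > m1.py <<'E'
from h import *
from scipy.optimize import least_squares
p=load("top0")
def fit(p,mod,px,x0):
    def X(q): 
        c,s=np.cos(q[2]),np.sin(q[2]); return [np.array([q[0]+c*m[0]-s*m[1],q[1]+s*m[0]+c*m[1],m[2]]) for m in mod]
    f=lambda q:np.concatenate([pr(p,a)-b for a,b in zip(X(q),px)])
    r=least_squares(f,x0); return r.x,r.fun.reshape(-1,2)
D=lambda a:[np.array([150+x/5.5-.4,140+y/5.5-.4]) for x,y in a]
P=lambda a:[np.array([310+x/5-.4,170+y/5-.4]) for x,y in a]
if __name__=="__main__":
    print(w(p,217,183,.01), w(p,352,210,.03))
    q,r=fit(p,[(-.17,-.065,.01),(-.17,.065,.01),(.17,-.065,.01)],D([(645,65),(688,290),(48,165)]),[.5,.1,1.6]);print(q,r.round(1).tolist())
    # pack: top corners
    q2,r=fit(p,[(.055,-.048,.032),(.055,.048,.032),(-.055,-.048,.032),(-.055,.048,.032),(0,0,.077)],P([(153,96),(100,243),(326,156),(280,308),(242,188)]),[.5,-.27,1.3]);print(q2,r.round(1).tolist())
E
python3 m1.py
```

```text
[0.56188211 0.09545592 0.01      ] [ 0.47031274 -0.30174028  0.03      ]
[0.56842106 0.09900629 1.72215128] [[0.3, -0.1], [0.0, 0.1], [-0.4, 0.0]]
[ 0.47159219 -0.30353372  1.19900066] [[-0.4, -1.0], [0.0, 0.2], [1.0, -0.2], [0.5, 0.4], [-1.0, 0.5]]
```

Request:
servo_tool --targets "0 0 -50 0; 0 0 -50 0; 0 0 -50 0; -40 -36 0 0; -40 -36 0 0; -40 -36 0 0; -40 -36 0 0; -40 -36 0 0; -40 -36 0 0; -40 -36 0 0; -40 -36 0 0; -40 -36 0 0" --hand 1

```text
time: 1.65
tool_pos: [0.4069, 0.0849, 0.3543]
tool_rot: [-3.137, 0.001, 2.872]
contact_force: [0.1, 0.1, -0.5]
opening: 0.0918
```

Request:
servo_tool --targets "-21 -45 0 0; -21 -45 0 0; -21 -45 0 0; -21 -45 0 0; -21 -45 0 0; -21 -45 0 0; -21 -45 0 0; -21 -45 30 0.1; 0 0 40 0; 0 0 0 0"

```text
time: 2.9
tool_pos: [0.4728, -0.3243, 0.2799]
tool_rot: [-3.139, -0.004, 2.763]
contact_force: [0.1, 0.8, 0.3]
opening: 0.0916
```

```bash
python3 - <<'E'
from h import *
p=grab("wrist","w1"); s=telemetry.observe(); print(s["tool_pos"],s["tool_rot"])
print("cam",(-np.array(p["R"]).T@np.array(p["t"])))
E
```

```text
[ 0.47353378 -0.32500651  0.28216392] [-3.13693607e+00 -4.07739359e-04  2.76339001e+00]
cam [ 0.39648226 -0.29360119  0.46360477]
```

View pics/w1.png

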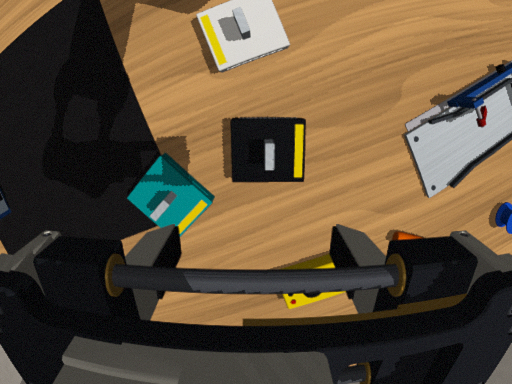

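```bash
python3 - <<'E'
from h import *
crop(load("w1"),220,316,105,195,6,"w1c")
E
```

```text
(no output)
```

View pics/w1c.png

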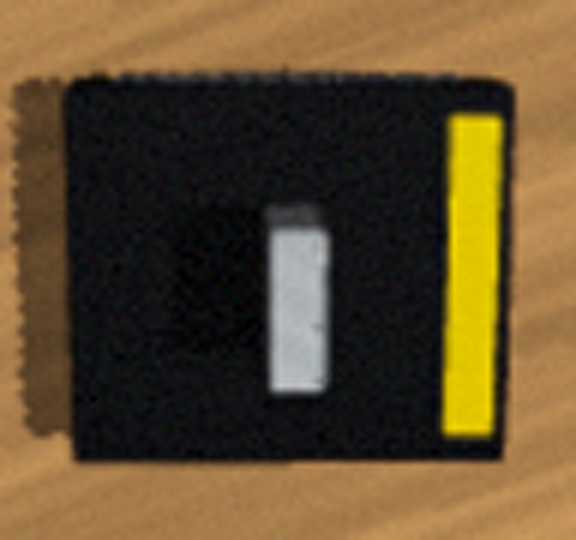

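```bash
python3 - <<'E'
from h import *
from m1 import fit
p=load("w1")
C=lambda a:[np.array([220+x/6-.4,105+y/6-.4]) for x,y in a]
fm=[(-.006,.018,.077),(.006,.018,.077),(-.006,-.018,.077),(.006,-.018,.077)]; fp=C([(270,229),(329,229),(270,393),(327,393)])
bm=[(.055,.048,.032),(-.055,.048,.032),(.055,-.048,.032),(-.055,-.048,.032)]; bp=C([(513,86),(67,86),(503,460),(76,460)])
for m,b in((fm,fp),(bm,bp),(fm+bm,fp+bp)):
    q,r=fit(p,m,b,[.47,-.3,1.2]); print(q,r.round(1).tolist())
s=telemetry.observe();print(s["tool_pos"],s["tool_rot"])
E
```

```text
[ 0.4730931  -0.30462977  1.19774575] [[0.3, 0.3], [-0.3, 0.3], [0.3, -0.3], [-0.3, -0.4]]
[ 0.4728714  -0.30447222  1.19888236] [[0.8, -0.5], [-0.7, -0.6], [0.6, 0.5], [-0.7, 0.8]]
[ 0.47299504 -0.30456036  1.19877905] [[0.4, 0.3], [-0.3, 0.3], [0.3, -0.4], [-0.2, -0.5], [0.8, -0.4], [-0.7, -0.5], [0.5, 0.6], [-0.7, 0.9]]
[ 0.47353378 -0.32500651  0.28216392] [-3.13693607e+00 -4.07739359e-04  2.76339001e+00]
```

Request:
servo_tool --targets "8 19 0 -0.006; 0 0 50 0; 0 0 50 0; 0 0 50 0; 0 0 0 0; 0 0 0 0"

```text
time: 3.7
tool_pos: [0.481, -0.301, 0.1445]
tool_rot: [-3.13, 0.024, 2.778]
contact_force: [0.4, -0.6, 0.3]
opening: 0.0922
```

```bash
python3 - <<'E'
from h import *
p=grab("wrist","w2");s=telemetry.observe();print(s["tool_pos"],s["tool_rot"])
E
```

```text
[ 0.48087323 -0.30101335  0.14440605] [-3.13039928  0.02377541  2.77819215]
```

View pics/w2.png

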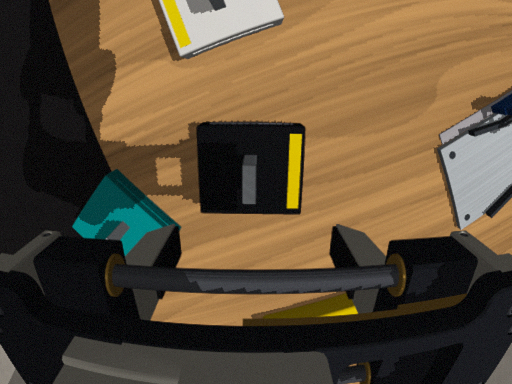

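Request:
servo_tool --targets "3 -3 10 0.004; 3 -3 10 0.004; 0 0 10 0; 0 0 0 0"

```text
time: 4.25
tool_pos: [0.4745, -0.3065, 0.1161]
tool_rot: [-3.129, 0.03, 2.769]
contact_force: [-0.4, 0.1, 0.1]
opening: 0.0918
```

Request:
servo_tool --targets "0 0 0 0; 0 0 0 0; 0 0 0 0"

```text
time: 4.62
tool_pos: [0.4748, -0.3068, 0.1163]
tool_rot: [-3.129, 0.03, 2.769]
contact_force: [-0.4, 0.4, -0.5]
opening: 0.0916
```

Request:
servo_tool --targets "0 0 -50 0; 0 0 -50 0; 0 0 0 0; 0 0 0 0"

```text
time: 5.12
tool_pos: [0.4722, -0.304, 0.2183]
tool_rot: [-3.129, 0.029, 2.769]
contact_force: [1.3, 0.5, -0.4]
opening: 0.0918
```

Request:
servo_tool --targets "0 0 25 0; 0 0 25 0; 0 0 25 0; 0 0 0 0"

```text
time: 5.62
tool_pos: [0.4719, -0.304, 0.1367]
tool_rot: [-3.132, 0.022, 2.77]
contact_force: [-0.3, 0.6, -0.4]
opening: 0.0918
```

Request:
servo_tool --targets "0 0 20 0; 0 0 20 0; 0 0 20 0; 0 0 10 0; 0 0 0 0"

```text
time: 6.25
tool_pos: [0.4743, -0.3061, 0.0669]
tool_rot: [-3.131, 0.024, 2.77]
contact_force: [-1.0, -0.4, 0.2]
opening: 0.0916
```

Request:
servo_tool --targets "2 1 8 0; 0 0 0 0; 0 0 0 0; 0 0 0 0; 0 0 0 0; 0 0 0 0; 0 0 0 0" --hand 0 --squeeze 25

```text
time: 7.12
tool_pos: [0.474, -0.3055, 0.0609]
tool_rot: [-3.129, 0.028, 2.77]
contact_force: [0.4, -0.8, 0.9]
opening: 0.0259
```

```bash
python3 - <<'E'
from h import *
p=grab("wrist","w3");s=telemetry.observe();print(s["tool_pos"],s["tool_rot"],s["opening"],s["contact_force"])
E
```

```text
[ 0.47400093 -0.30545909  0.0608778 ] [-3.12943584  0.0276649   2.76977318] 0.02238275779980141 [ 0.14555089  0.47641063 -0.09506539]
```

View pics/w3.png

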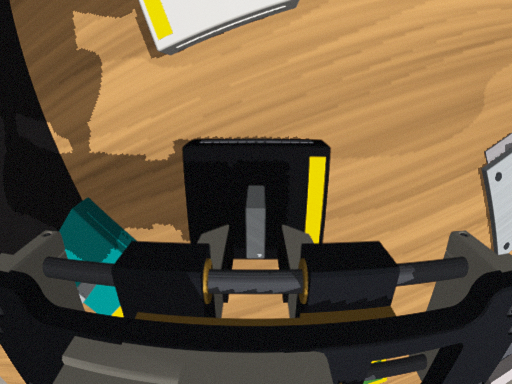

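Request:
servo_tool --targets "0 0 3 0; 0 0 0 0; 0 0 0 0; 0 0 0 0; 0 0 0 0"

```text
time: 7.8
tool_pos: [0.474, -0.3055, 0.0575]
tool_rot: [-3.129, 0.027, 2.77]
contact_force: [0.8, 0.2, 0.1]
opening: 0.0005
```

```bash
python3 - <<'E'
from h import *
p=grab("wrist","w4");p2=grab("top","t4");p3=grab("side","s4"); crop(p2,300,440,150,280,4,"t4c");crop(p3,170,310,190,340,4,"s4c")
s=telemetry.observe();R=Ro.from_euler("xyz",s["tool_rot"]).as_matrix()
for d in (-.005,0,.014): print(pr(p,s["tool_pos"]+R@[0,0,d]))
print(s["opening"])
E
```

```text
[255.13450515 227.53929985]
[255.13082562 224.42275292]
[255.12134442 216.40379217]
0.0005476142886053318
```

View pics/w4.png

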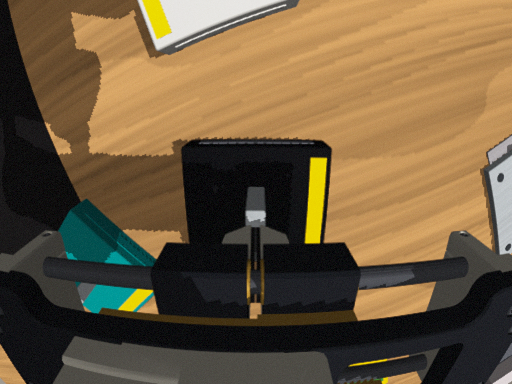

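View pics/s4c.png

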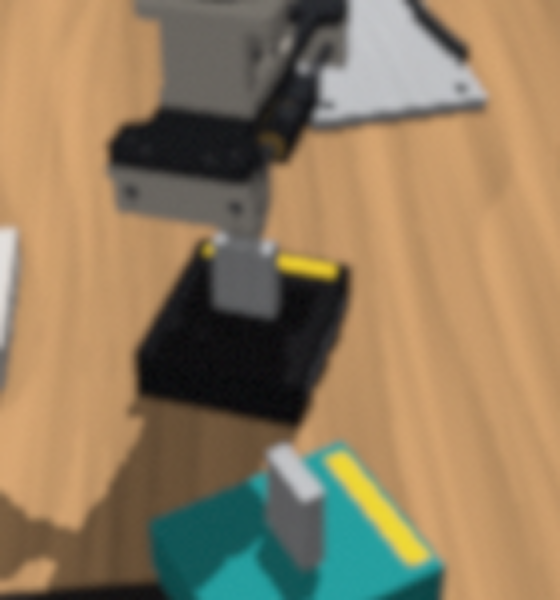

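View pics/t4c.png

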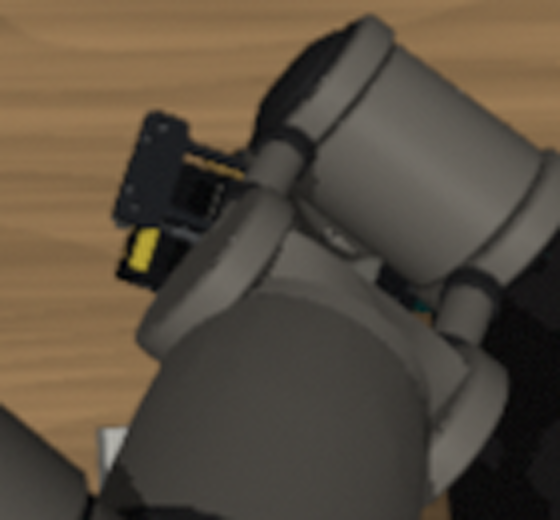

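```bash
python3 - <<'E'
from h import *
for t in("w3","w4"):
    p=load(t); im=p["color"][:,:,::-1].copy()
    c,s=np.cos(1.1988),np.sin(1.1988)
    for m in [(.055,.048,.032),(-.055,.048,.032),(.055,-.048,.032),(-.055,-.048,.032),(-.006,.018,.077),(.006,.018,.077),(-.006,-.018,.077),(.006,-.018,.077),(-.006,.018,.032),(.006,.018,.032)]:
        q=pr(p,[.473+c*m[0]-s*m[1],-.3046+s*m[0]+c*m[1],m[2]]); cv2.circle(im,tuple(int(round(v)) for v in q),2,(0,0,255),-1); print(q.round(0))
    cv2.imwrite(f"pics/{t}o.png",cv2.resize(im[120:270,160:360],None,fx=3.5,fy=3.5))
E
```

```text
[332. 145.]
[181. 145.]
[321. 259.]
[191. 258.]
[246. 207.]
[266. 207.]
[246. 258.]
[265. 258.]
[248. 184.]
[264. 184.]
[333. 146.]
[180. 146.]
[322. 261.]
[190. 260.]
[245. 209.]
[266. 210.]
[246. 261.]
[265. 261.]
[248. 185.]
[264. 185.]
```

View pics/w4o.png

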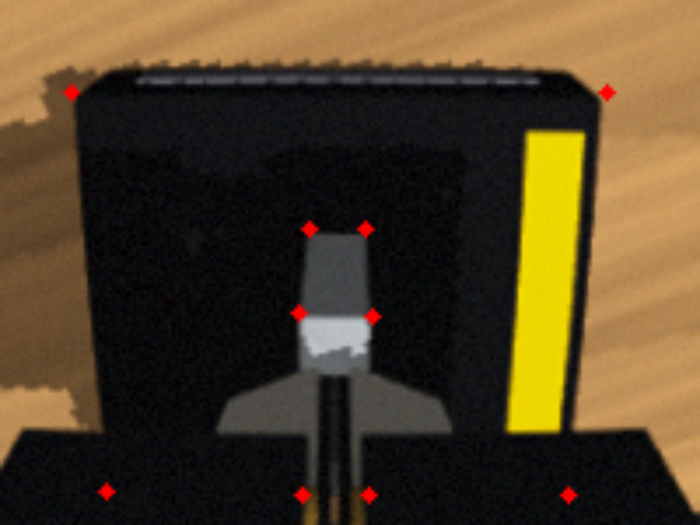

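View pics/w3o.png

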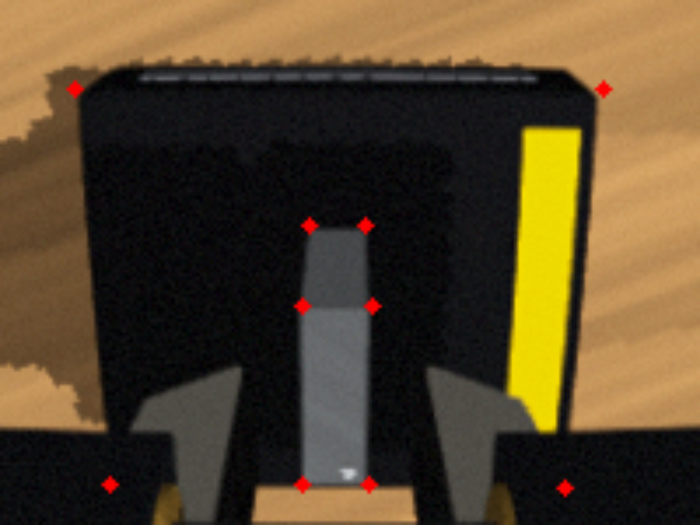

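```bash
python3 - <<'E'
from h import *
s=telemetry.observe();R=Ro.from_euler("xyz",s["tool_rot"]).as_matrix(); print(s["tool_pos"],s["qpos"])
p=load("s4")
for d in (-.052,-.04,-.03,-.02,-.005,0,.014): print(d,(pr(p,s["tool_pos"]+R@[0,0,d])-[170,190])*4)
print((pr(p,[.473,-.3046,.077])-[170,190])*4,(pr(p,[.473,-.3046,.032])-[170,190])*4)
for t in("w1","w4"):
    q=load(t); print(-np.array(q["R"]).T@q["t"])
crop(p,200,270,200,290,8,"s4d")
E
```

```text
[ 0.47398153 -0.30549376  0.05751507] [-0.7069321   0.54632184  1.63027089 -0.00300724  0.93517898 -1.90399513]
-0.052 [240.19135949 190.53352476]
-0.04 [240.9553114 208.7012786]
-0.03 [241.58485677 223.672673  ]
-0.02 [242.2080683  238.49344047]
-0.005 [243.13121717 260.44710151]
0 [243.43586836 267.69209675]
0.014 [244.28087568 287.78745182]
[241.16983353 238.77031344] [242.16394459 302.65984263]
[ 0.39648226 -0.29360119  0.46360477]
[ 0.3927527  -0.27159073  0.23852131]
```

View pics/s4d.png

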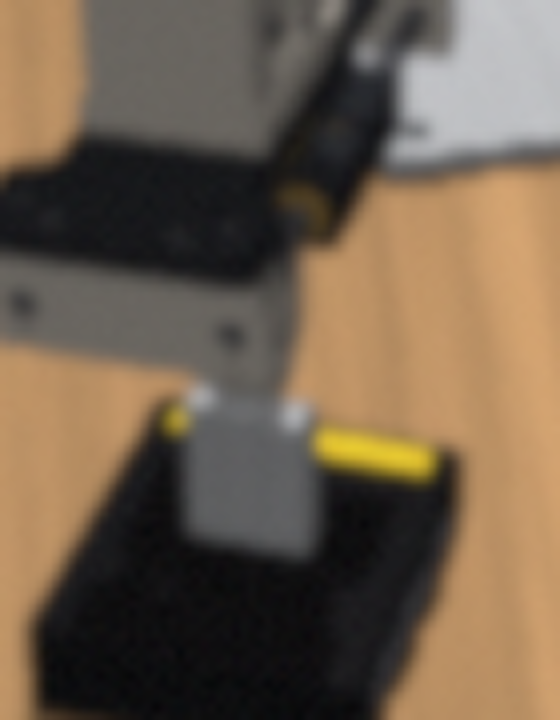

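Request:
servo_tool --targets "0 0 0 0; 0 0 0 0; 0 0 0 0; 0 0 0 0; 0 0 0 0; 0 0 8 0; 0 0 8 0; 0 0 0 0" --hand 0.6

```text
time: 8.95
tool_pos: [0.4741, -0.3057, 0.04]
tool_rot: [-3.13, 0.027, 2.77]
contact_force: [0.1, 1.2, -0.1]
opening: 0.0549
```

```bash
python3 - <<'E'
from h import *
p=grab("wrist","w5");p3=grab("side","s5");crop(p3,190,280,190,300,5.4,"s5c"); crop(p,160,360,120,290,3.8,"w5c")
E
```

```text
(no output)
```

View pics/s5c.png

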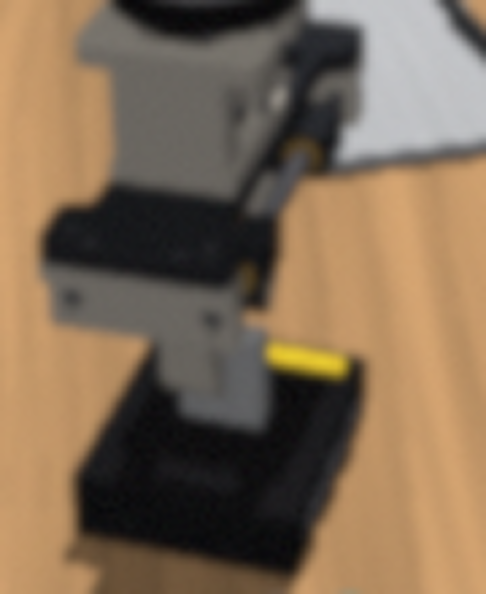

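View pics/w5c.png

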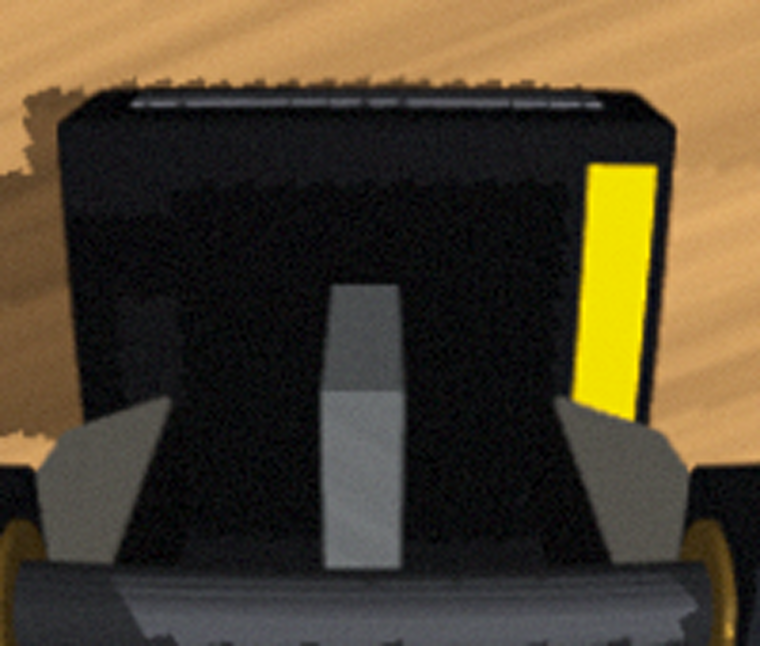

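```bash
python3 - <<'E'
from h import *
s=telemetry.observe();R=Ro.from_euler("xyz",s["tool_rot"]).as_matrix(); print(s["tool_pos"],s["opening"])
p=load("s5");q=load("w5")
for d in (-.03,-.02,-.01,0,.014):
  print(d,[((pr(p,s["tool_pos"]+R@[a,-b,d])-[190,190])*5.4).round() for a in(.0095,-.0095) for b in (.029,.040)],[((pr(q,s["tool_pos"]+R@[.0095,b,d])-[160,120])*3.8).round() for b in (-.029,.029)])
E
```

```text
[ 0.47451728 -0.30594965  0.0407692 ] 0.05502084958923379
-0.03 [array([175., 373.]), array([166., 390.]), array([220., 381.]), array([211., 397.])] [array([169., 425.]), array([553., 425.])]
-0.02 [array([176., 393.]), array([167., 410.]), array([221., 401.]), array([212., 417.])] [array([179., 398.]), array([543., 398.])]
-0.01 [array([177., 413.]), array([168., 430.]), array([221., 421.]), array([213., 437.])] [array([188., 373.]), array([534., 373.])]
0 [array([178., 433.]), array([169., 450.]), array([222., 440.]), array([214., 457.])] [array([196., 351.]), array([526., 351.])]
0.014 [array([180., 460.]), array([171., 477.]), array([223., 468.]), array([215., 485.])] [array([206., 323.]), array([516., 323.])]
```

Request:
servo_tool --targets "0 0 7 0; 0 0 6 0; 0 0 5 0; 0 0 0 0; 0 0 0 0; 0 0 0 0; 0 0 0 0"

```text
time: 9.93
tool_pos: [0.4752, -0.3066, 0.0219]
tool_rot: [-3.129, 0.029, 2.77]
contact_force: [0.0, 0.4, 0.7]
opening: 0.0551
```

Request:
servo_tool --targets "0 0 0 0; 0 0 0 0; 0 0 0 0; 0 0 0 0; 0 0 0 0; 0 0 0 0; 0 0 0 0" --hand 0 --squeeze 30

```text
time: 10.8
tool_pos: [0.4755, -0.3063, 0.0225]
tool_rot: [-3.13, 0.029, 2.769]
contact_force: [0.5, -0.1, 1.4]
opening: 0.012
```

```bash
python3 - <<'E'
from h import *
p=grab("wrist","w6");p3=grab("side","s6");crop(p3,190,280,190,300,5.4,"s6c"); crop(p,160,360,120,290,3.8,"w6c")
print(telemetry.observe())
E
```

```text
{'time': 10.9, 'qpos': array([-0.70679928,  0.59692784,  1.65675594, -0.00221221,  0.8562545 ,
       -1.90383879]), 'qvel': array([ 1.56923825e-03,  1.07782093e-03,  7.64814950e-04,  1.59743781e-03,
       -2.82189509e-04, -1.77324495e-06]), 'joint_efforts': array([-1.96612668e-01, -4.93621266e+01, -1.86127102e+01, -3.60474167e-01,
       -3.01732197e-01,  8.83466389e-03]), 'tool_pos': array([ 0.47550681, -0.30636027,  0.022439  ]), 'tool_rot': array([-3.12961907,  0.02935203,  2.76943472]), 'contact_force': array([-0.03634813,  0.79321623,  1.91372972]), 'torque': array([ 0.46513135, -0.06636338,  0.04375449]), 'opening': 0.011883794802462372}
```

View pics/s6c.png

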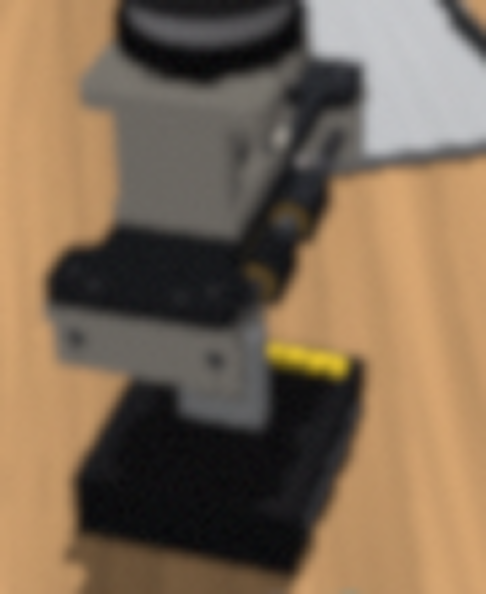

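View pics/w6c.png

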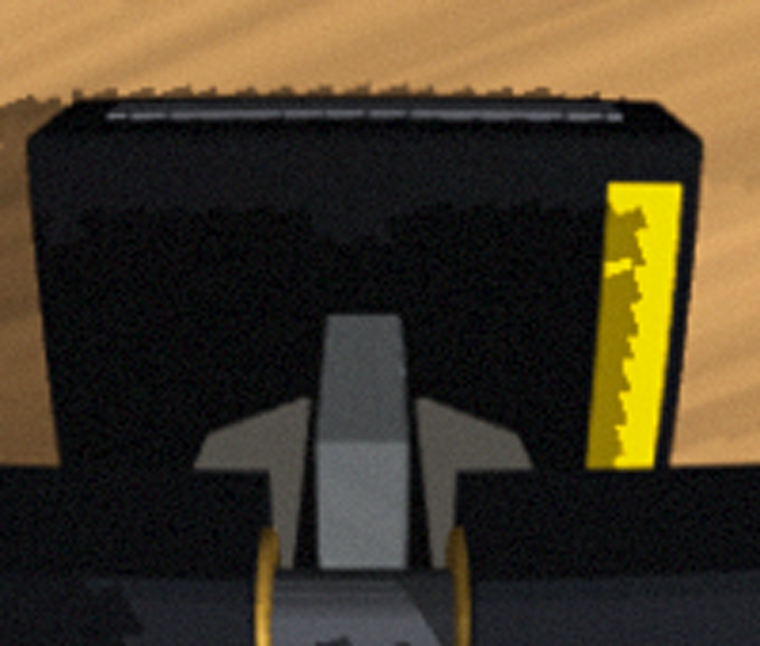

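Request:
servo_tool --targets "0 0 0 0; 0 0 0 0; 0 0 -4 0; 0 0 -5 0; 0 0 0 0; 0 0 0 0" --hand 0.3

```text
time: 11.65
tool_pos: [0.4753, -0.3066, 0.0321]
tool_rot: [-3.129, 0.03, 2.77]
contact_force: [-0.9, 0.5, 0.0]
opening: 0.0278
```

Request:
servo_tool --targets "0 0 0 0; 0 0 0 0; 0 0 0 0; 0 0 0 0" --hand 0 --squeeze 40

```text
time: 12.15
tool_pos: [0.4752, -0.3064, 0.032]
tool_rot: [-3.129, 0.029, 2.77]
contact_force: [-0.8, 0.0, 0.4]
opening: 0.0115
```

Request:
servo_tool --targets "0 0 -15 0; 0 0 -25 0; 0 0 -25 0; -3 20 0 0; -3 34 0 -0.1; 0 34 0 -0.1; 0 34 0 -0.1; 0 34 0 -0.1; 0 34 0 -0.1; 0 20 0 0; 0 0 0 0"

```text
time: 13.52
tool_pos: [0.5078, -0.0866, 0.0904]
tool_rot: [-3.128, 0.006, -2.995]
contact_force: [-1.1, -0.8, -3.9]
opening: 0.0119
```

```bash
python3 - <<'E'
from h import *
p=grab("wrist","w7");p2=grab("top","t7");crop(p2,150,310,130,250,5,"t7c")
s=telemetry.observe();print(s["tool_pos"],s["tool_rot"])
E
```

```text
[ 0.50850098 -0.0884593   0.09068527] [-3.12742055  0.00702822 -2.99644257]
```

View pics/w7.png

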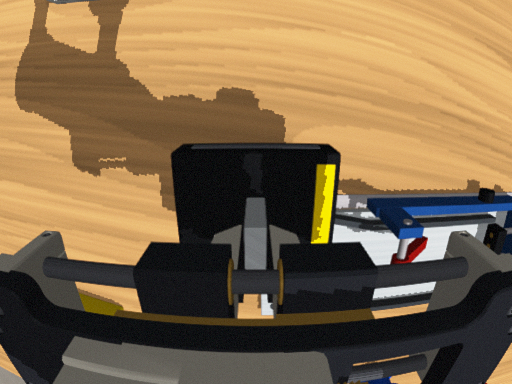

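View pics/t7c.png

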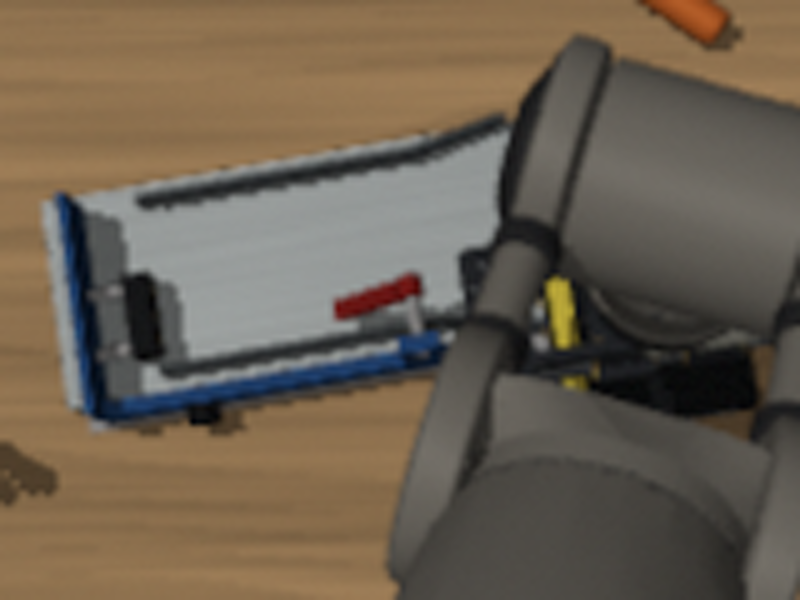

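Request:
servo_tool --targets "-20 8 0 0; -25 12 0 0; -25 12 0 0; -18 12 0 0; 0 0 0 0; 0 0 0 0"

```text
time: 14.38
tool_pos: [0.5913, -0.0359, 0.0885]
tool_rot: [-3.127, 0.004, -3.004]
contact_force: [-0.4, 0.6, -5.0]
opening: 0.0117
```

```bash
python3 - <<'E'
from h import *
p=grab("wrist","w8");p2=grab("side","s8");crop(p2,200,310,140,240,6,"s8c")
s=telemetry.observe();print(s["tool_pos"],s["tool_rot"])
E
```

```text
[ 0.59130459 -0.03588768  0.08876057] [-3.12674495  0.00460526 -3.00394918]
```

View pics/w8.png

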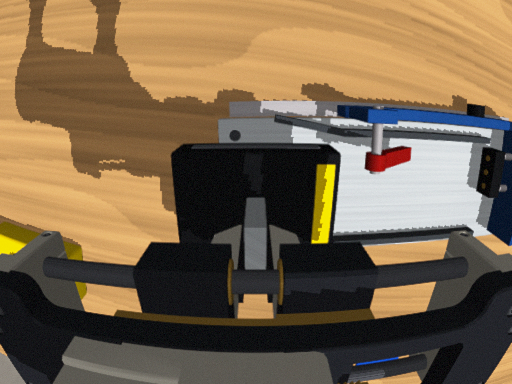

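View pics/s8c.png

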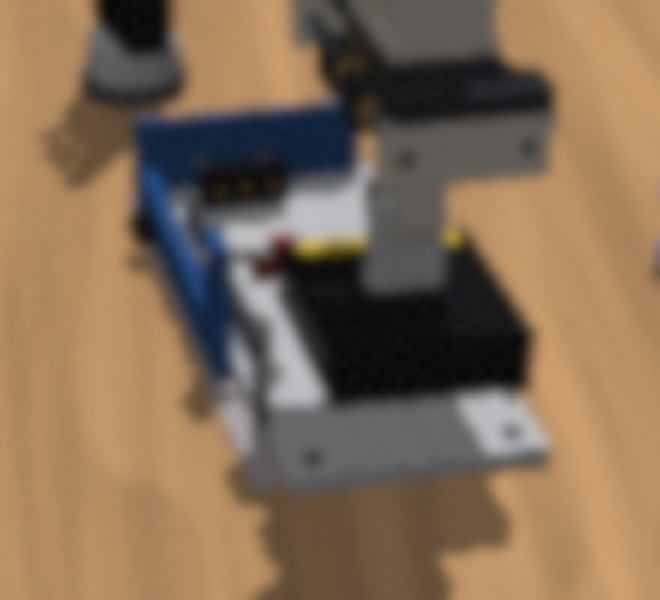

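```bash
python3 - <<'E'
from h import *
p=load("w8"); crop(p,205,512,85,250,2.6,"w8a"); crop(p,210,350,90,165,5.5,"w8b"); crop(p,330,512,90,250,4.3,"w8c")
E
```

```text
(no output)
```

View pics/w8b.png

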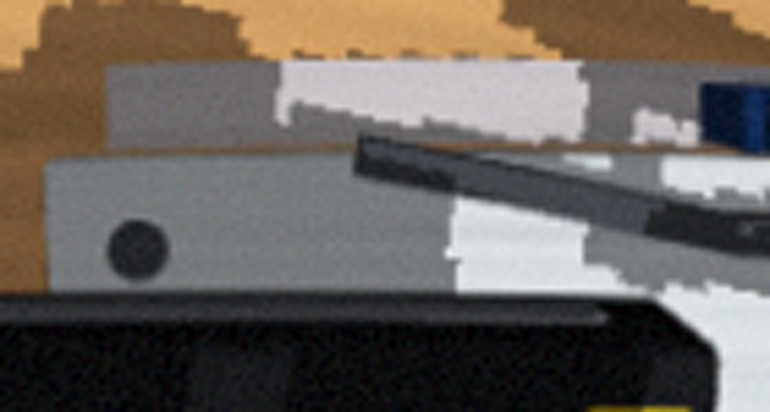

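View pics/w8c.png

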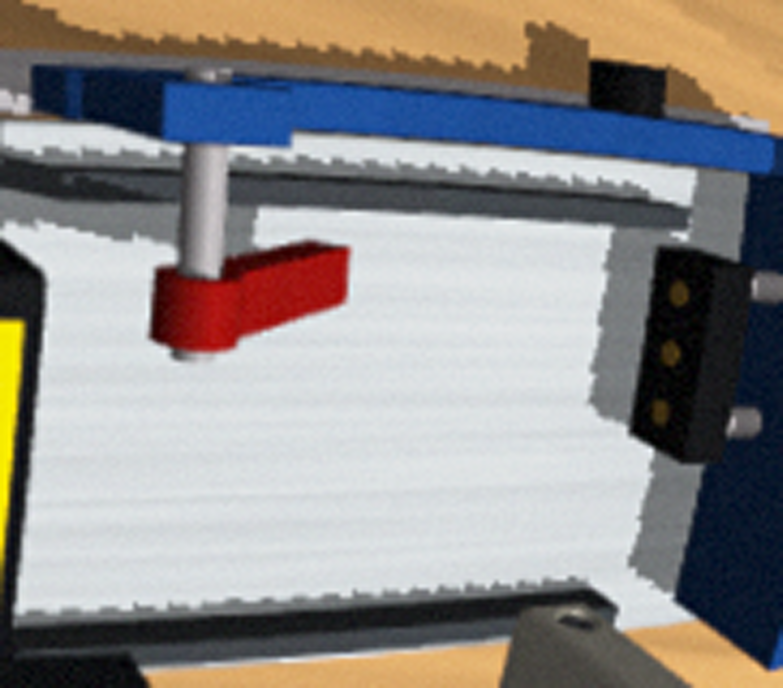

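```bash
cat > m2.py <<'E'
from h import *
from scipy.optimize import least_squares
p=load("w8")
B=lambda x,y:np.array([210+x/5.5-.4,90+y/5.5-.4]); C=lambda x,y:np.array([330+x/4.3-.4,90+y/4.3-.4])
def W(q,m):
    c,s=np.cos(q[2]),np.sin(q[2]); return [q[0]+c*m[0]-s*m[1],q[1]+s*m[0]+c*m[1],m[2]]
def loc(q,X):
    c,s=np.cos(q[2]),np.sin(q[2]); d=np.array(X[:2])-q[:2]; return np.array([c*d[0]+s*d[1],-s*d[0]+c*d[1]])
pts=[((-.17,.065,.01),B(46,158)),((-.12,.062,.023),B(357,175)),((.11,.05,.023),C(688,232))]
lines=[(-.065,.01,C(160,665)),(-.065,.01,C(505,622)),(.065,.01,B(200,154)),(.065,.01,B(340,152)),(.05,.023,C(300,212))]
def f(q):
    r=[]
    for m,b in pts: r+=list((loc(q,w(p,*b,m[2]))-m[:2])*1000)
    for y,z,b in lines: r.append((loc(q,w(p,*b,z))[1]-y)*1000)
    return r
if __name__=="__main__":
    r=least_squares(f,[.568,.099,1.722],loss="soft_l1"); q=r.x; print(q,np.round(f(q),1))
    for n,b,z in(("block top L",C(712,262),.038),("block top R",C(690,462),.038),("bot L",C(660,250),.014),("bot R",C(633,432),.014),("pin",C(205,280),.07)):
        print(n,loc(q,w(p,*b,z))*1000)
    s=telemetry.observe(); R=Ro.from_euler("xyz",s["tool_rot"]).as_matrix()
    print("pack",loc(q,(s["tool_pos"]+R@[.003,.0008,0]))*1000, "head err", q[2]+np.pi/2-2*np.pi-s["tool_rot"][2])
    # pack by image: top corners +y edge
    zt=s["tool_pos"][2]
    zb=zt-.032+.032
    for n,b in (("pk front+y",B(712,345)),("pk edge",B(300,322)),("edge2",B(10,318))): print(n,loc(q,w(p,*b,zb))*1000)
E
python3 m2.py
```

```text
[0.56838247 0.09943739 1.73306994] [ 0.8  0.1 -0.3  0.1 -0.3 -1.2  1.5  5.8 -0.1 -0.3 -1.6]
block top L [104.96689515  44.24874023]
block top R [109.0659486   -5.36094838]
bot L [108.56503749  42.49124561]
bot R [108.70939443  -5.43453399]
pin [-47.62769336  42.82720315]
pack [-136.37704315    2.22176406] head err 0.02463013853627416
pk front+y [-82.29884487  47.96547364]
pk edge [-130.18187213   51.00107258]
edge2 [-163.19255217   52.35660019]
```

```bash
cat >> m2.py <<'E'
    print("----")
    lines.pop(1)
    r=least_squares(f,[.568,.099,1.722],loss="soft_l1"); print(r.x,np.round(f(r.x),1))
    t=load("top0"); D=lambda x,y:np.array([150+x/5.5-.4,140+y/5.5-.4])
    tp=[((-.17,-.065,.01),D(645,65)),((-.17,.065,.01),D(688,290)),((.17,-.065,.01),D(48,165))]
    tl=[(-.05,.023,D(170,172)),(-.05,.023,D(440,122)),(.05,.023,D(200,343)),(.05,.023,D(370,312))]
    def g(q):
        r=[]
        for m,b in tp: r+=list((loc(q,w(t,*b,m[2]))-m[:2])*1000)
        for y,z,b in tl: r.append((loc(q,w(t,*b,z))[1]-y)*1000)
        return r
    r=least_squares(g,[.568,.099,1.722],loss="soft_l1"); print(r.x,np.round(g(r.x),1))
    r=least_squares(lambda q:list(g(q))+list(np.array(f(q))*1.5),[.568,.099,1.722],loss="soft_l1"); q=r.x; print(q)
    print("pack",loc(q,(s["tool_pos"]+R@[.003,.0008,0]))*1000, "head err", q[2]+np.pi/2-2*np.pi-s["tool_rot"][2])
E
python3 m2.py | sed -n '/----/,$p'
```

```text
----
[0.56905489 0.09928281 1.72858287] [ 0.7 -0.  -0.3  0.2 -0.3 -0.   2.1 -0.1 -0.2 -1. ]
[0.56787266 0.09898294 1.72418855] [ 0.9 -0.   0.1 -0.4 -1.3 -0.8  3.3  1.   0.  -1. ]
[0.56877254 0.09917265 1.72822592]
pack [-136.06358534    1.90486128] head err 0.019786113438063246
```

Request:
servo_tool --targets "-2 8 0 -0.02; 0 0 12 0; 0 0 12 0; 0 0 10 0; 0 0 0 0; 0 0 0 0"

```text
time: 15.22
tool_pos: [0.5912, -0.0285, 0.0516]
tool_rot: [-3.127, 0.002, -2.984]
contact_force: [-0.0, 0.2, -5.3]
opening: 0.0119
```

```bash
cat > st.py <<'E'
from h import *
from m2 import loc
q=[.5687,.0992,1.727]
s=telemetry.observe(); R=Ro.from_euler("xyz",s["tool_rot"]).as_matrix()
print("t",s["time"],"pack",(loc(q,(s["tool_pos"]+R@[.003,.0008,0]))*1000).round(1),"bot",round((s["tool_pos"][2]-.032)*1000,1),"rot",s["tool_rot"].round(4), "hd err", round(q[2]+np.pi/2-2*np.pi-s["tool_rot"][2],4),"F",(s["contact_force"]).round(1),"Fdock",round(float(np.dot(s["contact_force"][:2],[np.cos(q[2]),np.sin(q[2])])),1),"op",s["opening"])
E
python3 st.py; python3 - <<'E'
from h import *
p=grab("wrist","w9"); crop(p,160,512,85,300,2.2,"w9a")
E
```

```text
t 15.225 pack [-128.9    0.7] bot 19.6 rot [-3.1272e+00  2.5000e-03 -2.9840e+00] hd err -0.0014 F [-0.   0.2 -5.3] Fdock 0.2 op 0.011917689972784556
```

View pics/w9a.png

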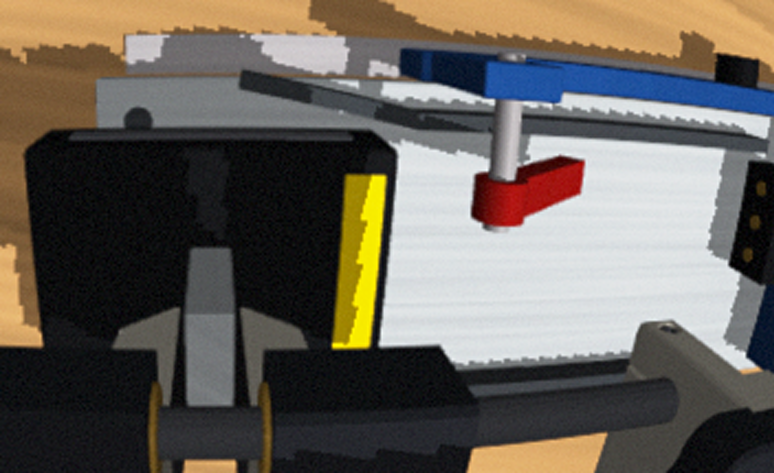

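Request:
servo_tool --targets "-1 0 3 0; 0 0 3 0; 0 0 2 0; 0 0 1 0; 0 0 0 0"

```text
time: 15.9
tool_pos: [0.593, -0.0287, 0.0434]
tool_rot: [-3.126, 0.004, -2.984]
contact_force: [-0.8, 0.3, -2.9]
opening: 0.0116
```

```bash
python3 st.py
```

```text
t 15.9 pack [-129.4   -1.1] bot 11.4 rot [-3.1263  0.0045 -2.984 ] hd err -0.0014 F [-0.8  0.3 -2.9] Fdock 0.4 op 0.011633544243598446
```

Request:
servo_tool --targets "1 0 1 0; 0 0 1 0; 0 0 1 0; 0 0 0 0" --hand 0 --squeeze 15

```text
time: 16.4
tool_pos: [0.5923, -0.0295, 0.0421]
tool_rot: [-3.125, 0.006, -2.984]
contact_force: [-1.0, 1.3, -1.3]
opening: 0.0121
```

```bash
python3 st.py; python3 - <<'E'
from h import *
p=grab("wrist","w10"); crop(p,160,512,85,300,2.2,"w10a")
p=grab("side","s10"); crop(p,200,310,140,240,6,"s10a")
E
```

```text
t 16.4 pack [-130.    -0.3] bot 10.1 rot [-3.1252  0.0062 -2.984 ] hd err -0.0013 F [-1.   1.3 -1.3] Fdock 1.5 op 0.01212251112218721
```

View pics/w10a.png

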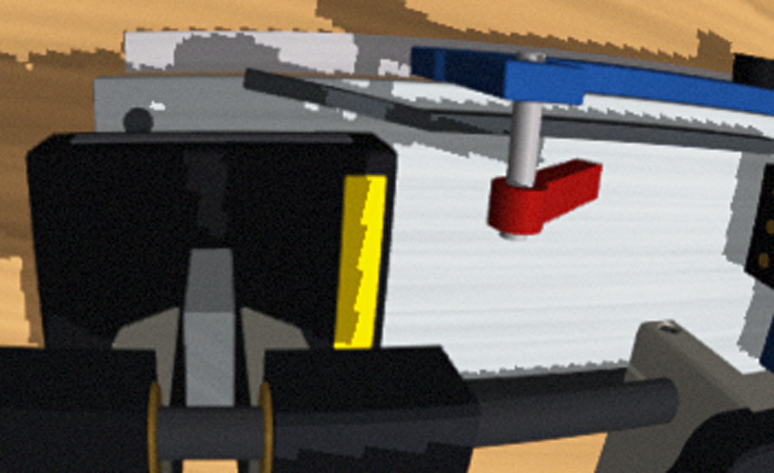

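View pics/s10a.png

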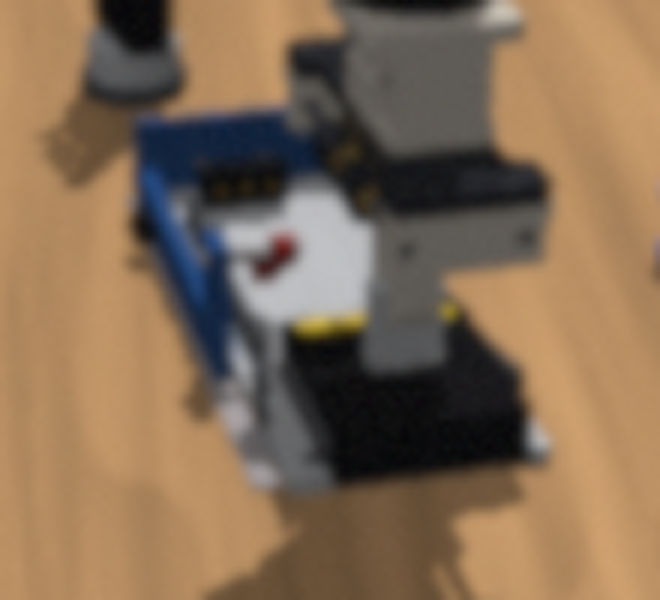

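Request:
servo_tool --targets "0 6 0 0; 0 8 0 0; 0 8 0 0; 0 6 0 0; 0 0 0 0"

```text
time: 17.12
tool_pos: [0.5891, -0.0017, 0.0425]
tool_rot: [-3.121, 0.009, -2.984]
contact_force: [0.7, -1.2, -0.1]
opening: 0.0117
```

```bash
python3 st.py; python3 - <<'E'
from h import *
p=grab("wrist","w11"); crop(p,160,512,85,300,2.2,"w11a")
E
```

```text
t 17.125 pack [-102.    -1.5] bot 10.5 rot [-3.1212  0.0089 -2.9836] hd err -0.0018 F [ 0.7 -1.2 -0.1] Fdock -1.3 op 0.011681103390412789
```

View pics/w11a.png

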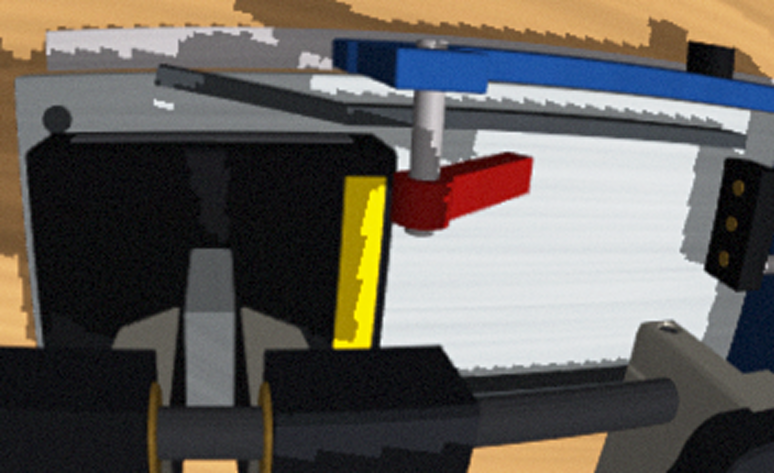

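```bash
python3 - <<'E'
from h import *
from m2 import loc,W
q=[.5687,.0992,1.727]
p=load("w11"); crop(p,160,360,90,170,4,"w11b")
im=cv2.imread("pics/w11b.png")
def d(m,c):
    u=(pr(p,W(q,m))-[160,90]+.5)*4; cv2.circle(im,tuple(int(round(v)) for v in u),2,c,-1)
for x in np.arange(-.17,.06,.01):
    d((x,.065,.01),(0,255,255)); 
    if x>-.061: d((x,.05,.023),(0,0,255)); d((x,.05,.01),(255,0,255))
    d((x,.048,.042),(0,255,0)) if -.16<x<-.045 else None
d((-.12,.062,.023),(0,0,255))
cv2.imwrite("pics/w11b.png",im)
E
```

```text
(no output)
```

View pics/w11b.png

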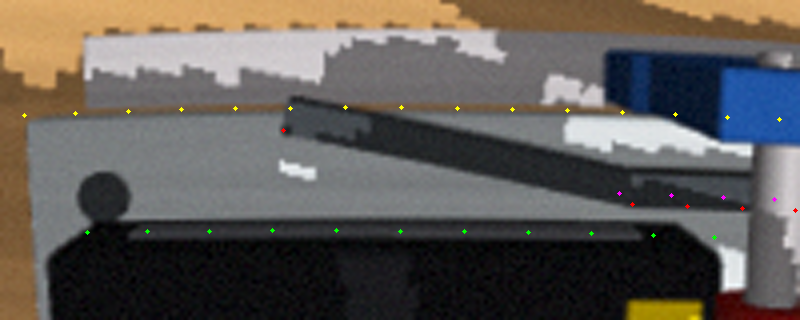

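```bash
python3 - <<'E'
from h import *
from m2 import loc,W
q=[.5687,.0992,1.727]
p=load("w11")
for y in(.046,.048,.05):
  print(y,[((pr(p,W(q,(x,y,z)))-[160,90]+.5)*4).round(1).tolist() for x in(-.13,-.08) for z in(.01,.02,.042)])
E
```

```text
0.046 [[237.2, 211.1], [229.3, 220.1], [209.3, 243.2], [510.0, 212.3], [514.9, 221.4], [527.4, 244.7]]
0.048 [[236.9, 200.4], [229.1, 208.9], [208.9, 230.7], [510.3, 201.5], [515.2, 210.1], [527.7, 232.1]]
0.05 [[236.7, 189.6], [228.8, 197.6], [208.6, 218.2], [510.6, 190.7], [515.5, 198.8], [528.1, 219.5]]
```

Request:
servo_tool --targets "1 3 0 0; 1 4 0 0; 0.5 4 0 0; 0 0 0 0"

```text
time: 17.68
tool_pos: [0.5858, 0.0093, 0.0425]
tool_rot: [-3.121, 0.011, -2.984]
contact_force: [1.1, -2.2, 0.3]
opening: 0.012
```

```bash
python3 st.py
```

```text
t 17.675 pack [-90.7   0.1] bot 10.5 rot [-3.1208  0.0113 -2.984 ] hd err -0.0014 F [ 1.1 -2.2  0.3] Fdock -2.3 op 0.011978967704927235
```

Request:
servo_tool --targets "0.2 4 0 0; 0.2 4 0 0; 0.2 4 0 0; 0.2 4 0 0; 0.2 4 0 0; 0 0 0 0"

```text
time: 18.42
tool_pos: [0.582, 0.0296, 0.0426]
tool_rot: [-3.12, 0.012, -2.984]
contact_force: [0.8, -3.5, 1.2]
opening: 0.0121
```

```bash
python3 st.py; python3 - <<'E'
from h import *
p=grab("wrist","w12"); crop(p,160,512,85,300,2.2,"w12a")
p=grab("side","s12"); crop(p,200,310,140,240,6,"s12a")
E
```

```text
t 18.425 pack [-70.    0.7] bot 10.6 rot [-3.1195  0.0125 -2.9838] hd err -0.0016 F [ 0.8 -3.5  1.2] Fdock -3.6 op 0.012090083867932533
```

View pics/w12a.png

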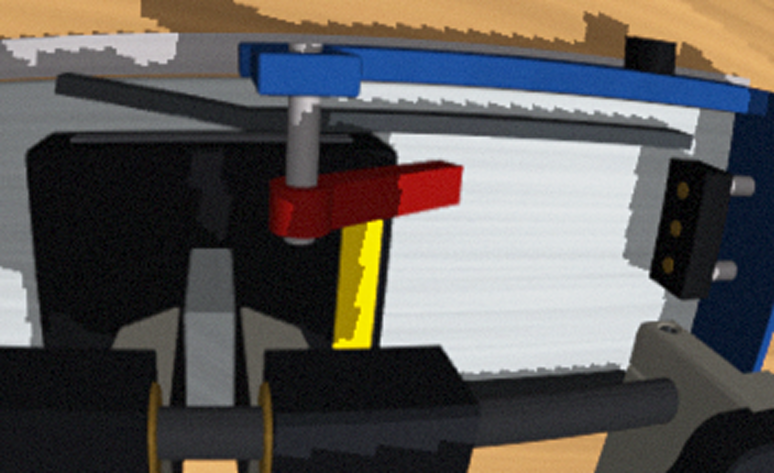

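View pics/s12a.png

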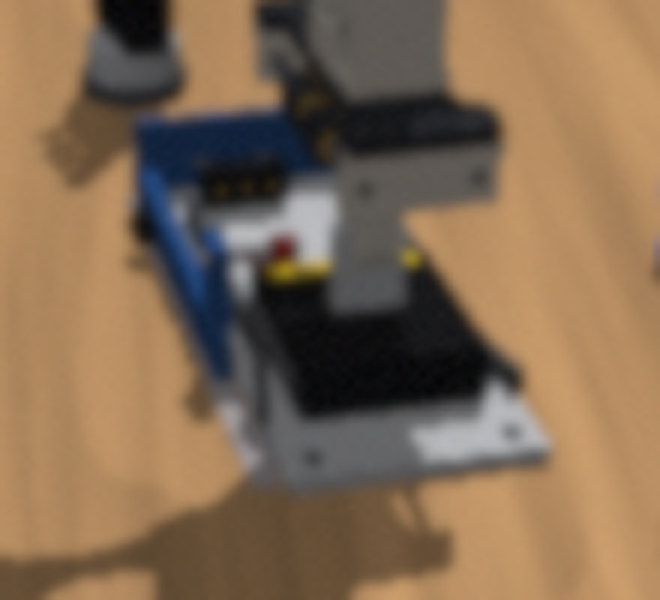

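Request:
servo_tool --targets "0 4 0 0; 0 5 0 0; 0 5 0 0; 0 5 0 0; 0 5 0 0; 0 5 0 0; 0 5 0 0; 0 5 0 0; 0 0 0 0"

```text
time: 19.65
tool_pos: [0.5764, 0.0688, 0.0426]
tool_rot: [-3.118, 0.014, -2.984]
contact_force: [1.4, -2.5, 1.6]
opening: 0.0121
```

```bash
python3 st.py; python3 - <<'E'
from h import *
p=grab("wrist","w13"); crop(p,160,512,85,300,2.2,"w13a")
E
```

```text
t 19.65 pack [-30.4   0.2] bot 10.6 rot [-3.1177  0.014  -2.9841] hd err -0.0013 F [ 1.4 -2.5  1.6] Fdock -2.7 op 0.012138446503203249
```

View pics/w13a.png

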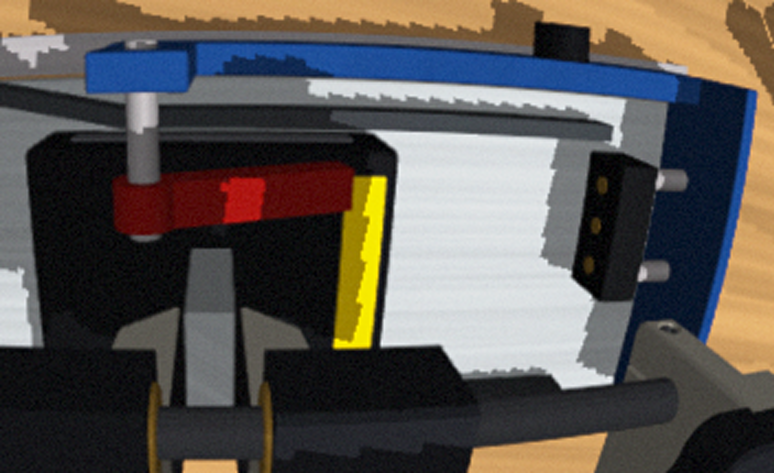

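Request:
servo_tool --targets "0 4 0 0; 0 5 0 0; 0 5 0 0; 0 5 0 0; 0 5 0 0; 0 5 0 0; 0 5 0 0; 0 5 0 0; 0 5 0 0; 0 5 0 0; 0 5 0 0; 0 0 0 0"

```text
time: 21.2
tool_pos: [0.5688, 0.1192, 0.0427]
tool_rot: [-3.113, 0.015, -2.986]
contact_force: [1.4, -0.5, 0.6]
opening: 0.0122
```

```bash
python3 st.py; python3 - <<'E'
from h import *
p=grab("wrist","w14"); crop(p,160,512,85,300,2.2,"w14a")
p=grab("side","s14"); crop(p,200,310,140,240,6,"s14a")
E
```

```text
t 21.2 pack [20.6 -0.2] bot 10.7 rot [-3.1128  0.0148 -2.9859] hd err 0.0005 F [ 1.4 -0.5  0.6] Fdock -0.7 op 0.012196884781109222
```

View pics/w14a.png

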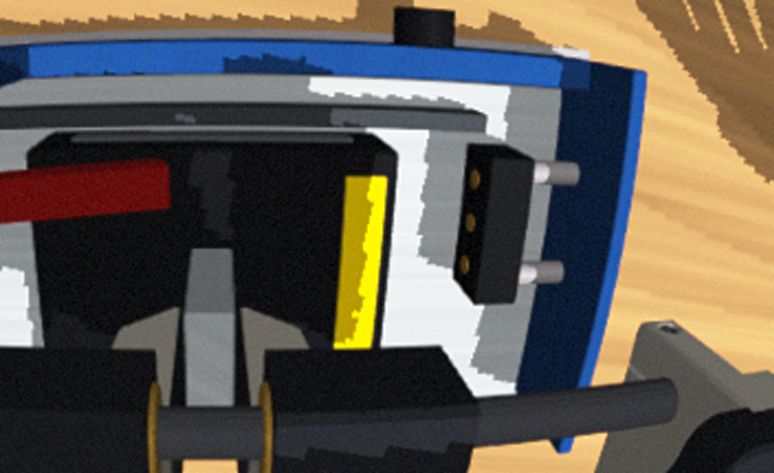

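View pics/s14a.png

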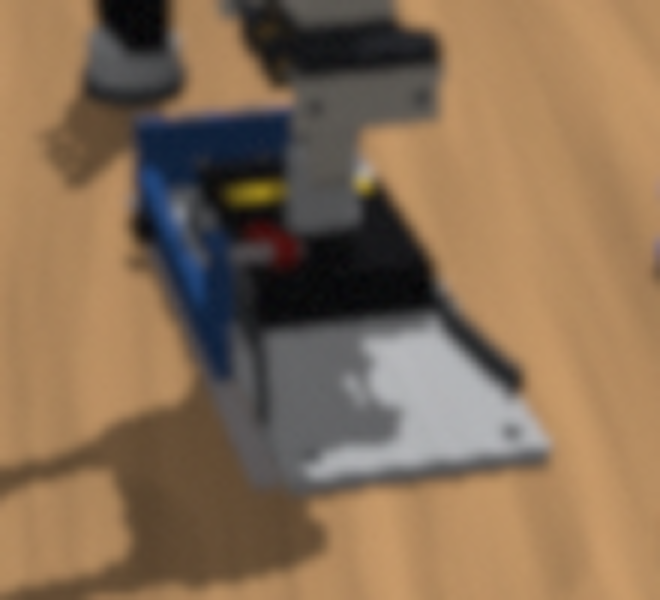

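Request:
servo_tool --targets "0 4 0 0; 0 5 0 0; 0 5 0 0; 0 4 0 0; 0 2 0 0; 0 0 0 0"

```text
time: 22.05
tool_pos: [0.5663, 0.1362, 0.0429]
tool_rot: [-3.109, 0.015, -2.987]
contact_force: [1.0, -2.8, 1.7]
opening: 0.0119
```

```bash
python3 st.py; python3 - <<'E'
from h import *
p=grab("wrist","w15"); crop(p,160,512,85,300,2.2,"w15a")
E
```

```text
t 22.05 pack [37.8 -0.3] bot 10.9 rot [-3.1091  0.0147 -2.9869] hd err 0.0015 F [ 1.  -2.8  1.7] Fdock -2.9 op 0.01188404062672156
```

View pics/w15a.png

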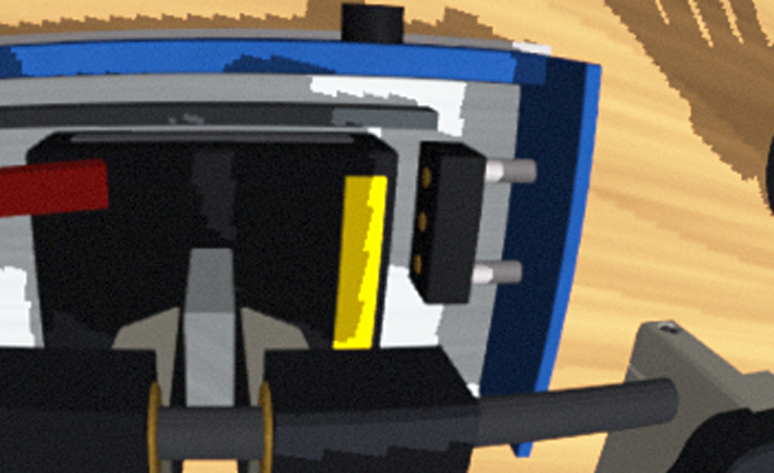

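Request:
servo_tool --targets "0 2 0 0; 0 2 0 0; 0 2 0 0; 0 2 0 0; 0 2 0 0; 0 1 0 0; 0 0 0 0"

```text
time: 22.98
tool_pos: [0.5649, 0.145, 0.0432]
tool_rot: [-3.107, 0.014, -2.988]
contact_force: [0.2, -2.4, 2.7]
opening: 0.0118
```

```bash
python3 st.py
```

```text
t 22.975 pack [46.6 -0.4] bot 11.2 rot [-3.1066  0.0144 -2.9876] hd err 0.0022 F [ 0.2 -2.4  2.7] Fdock -2.4 op 0.011794321491971647
```

Request:
servo_tool --targets "0 2 0 0; 0 2 0 0; 0 2 0 0; 0 2 0 0; 0 0 0 0"

```text
time: 23.6
tool_pos: [0.5642, 0.1509, 0.0433]
tool_rot: [-3.104, 0.015, -2.987]
contact_force: [1.9, -2.3, 0.4]
opening: 0.0119
```

```bash
python3 st.py;  python3 - <<'E'
from h import *
p=grab("wrist","w16"); crop(p,160,512,85,300,2.2,"w16a")
E
```

```text
t 23.6 pack [52.5 -0.6] bot 11.3 rot [-3.1036  0.0146 -2.9873] hd err 0.0019 F [ 1.9 -2.3  0.4] Fdock -2.5 op 0.01192131443515787
```

View pics/w16a.png

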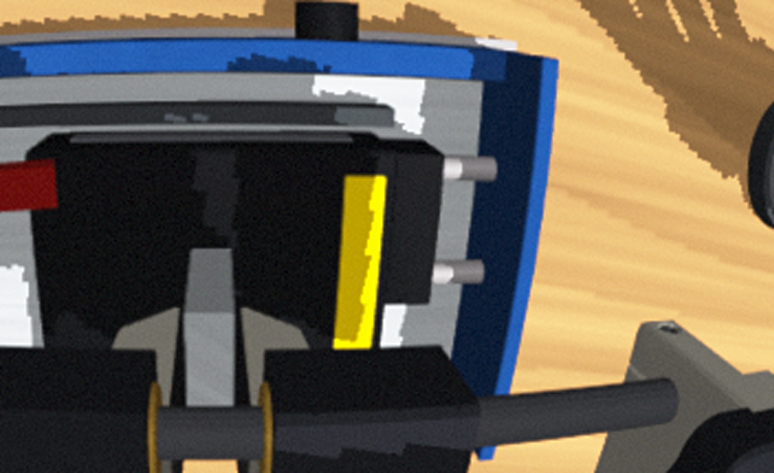

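Request:
servo_tool --targets "0 2 0 0; 0 2 0 0; 0 2 0 0"

```text
time: 24.02
tool_pos: [0.5639, 0.1533, 0.0439]
tool_rot: [-3.098, 0.014, -2.986]
contact_force: [1.2, -9.6, 4.8]
opening: 0.0118
```

Request:
servo_tool --targets "0 2 0 0; 0 2 0 0; 0 2 0 0"

```text
time: 24.4
tool_pos: [0.5636, 0.1553, 0.0443]
tool_rot: [-3.092, 0.014, -2.985]
contact_force: [0.7, -10.2, 4.9]
opening: 0.0116
```

```bash
python3 st.py;  python3 - <<'E'
from h import *
p=grab("wrist","w17"); crop(p,160,512,85,300,2.2,"w17a")
E
```

```text
t 24.4 pack [57.  -0.7] bot 12.3 rot [-3.0918  0.0138 -2.9854] hd err -0.0 F [  0.7 -10.2   4.9] Fdock -10.2 op 0.011643150087418988
```

View pics/w17a.png

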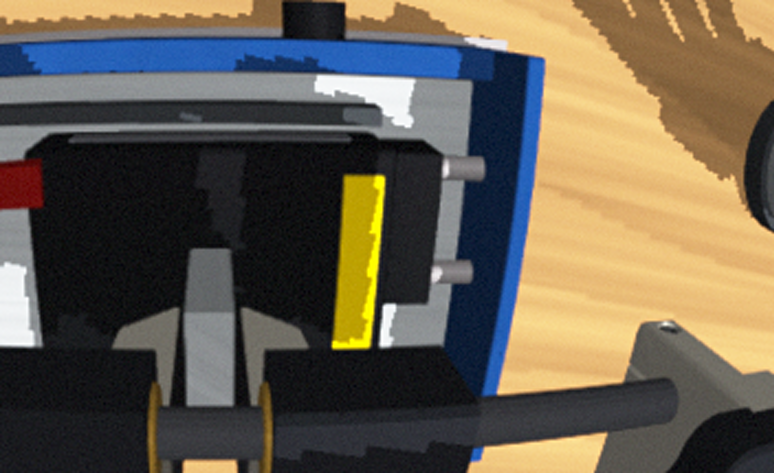

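Request:
servo_tool --targets "0 3 0.5 0; 0 3 0.5 0"

```text
time: 24.7
tool_pos: [0.5636, 0.1573, 0.0444]
tool_rot: [-3.086, 0.014, -2.984]
contact_force: [0.3, -14.7, 10.0]
opening: 0.0119
```

```bash
python3 st.py;  python3 - <<'E'
from h import *
p=grab("wrist","w18"); crop(p,160,512,85,300,2.2,"w18a")
p=grab("side","s18"); crop(p,200,310,140,240,6,"s18a")
E
```

```text
t 24.7 pack [59. -1.] bot 12.4 rot [-3.0855  0.014  -2.9843] hd err -0.0011 F [  0.3 -14.7  10. ] Fdock -14.6 op 0.011935476481373648
```

View pics/w18a.png

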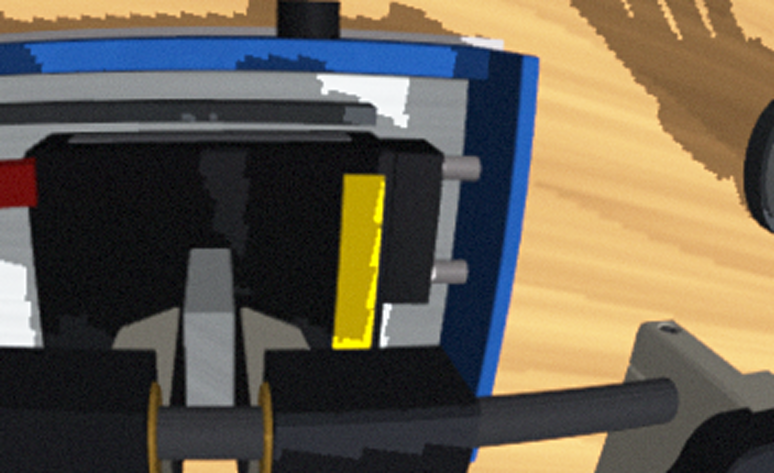

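View pics/s18a.png

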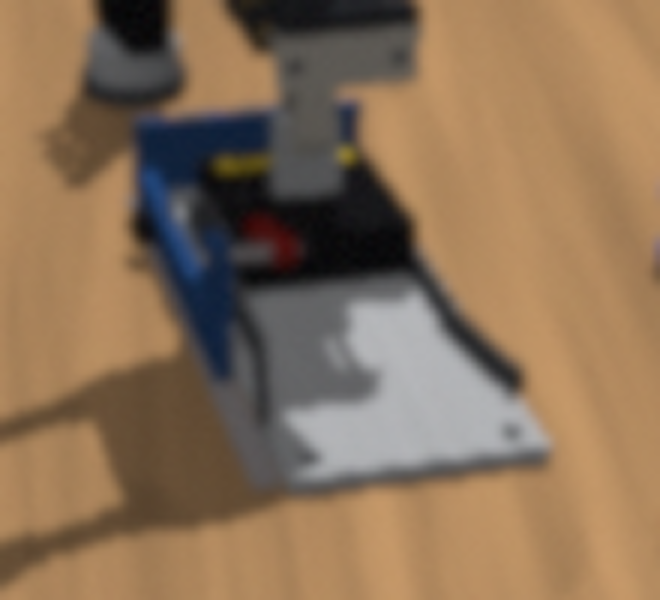

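Request:
servo_tool --targets "0 3 0 0; 0 3 0 0"

```text
time: 25.05
tool_pos: [0.5631, 0.1595, 0.0451]
tool_rot: [-3.08, 0.013, -2.984]
contact_force: [2.1, -10.7, 5.1]
opening: 0.0118
```

```bash
python3 st.py;  python3 - <<'E'
from h import *
p=grab("wrist","w19"); crop(p,160,512,85,300,2.2,"w19a")
E
```

```text
t 25.05 pack [61.3 -0.8] bot 13.1 rot [-3.0799  0.0134 -2.9837] hd err -0.0017 F [  2.1 -10.7   5.1] Fdock -10.9 op 0.011771160845417248
```

View pics/w19a.png

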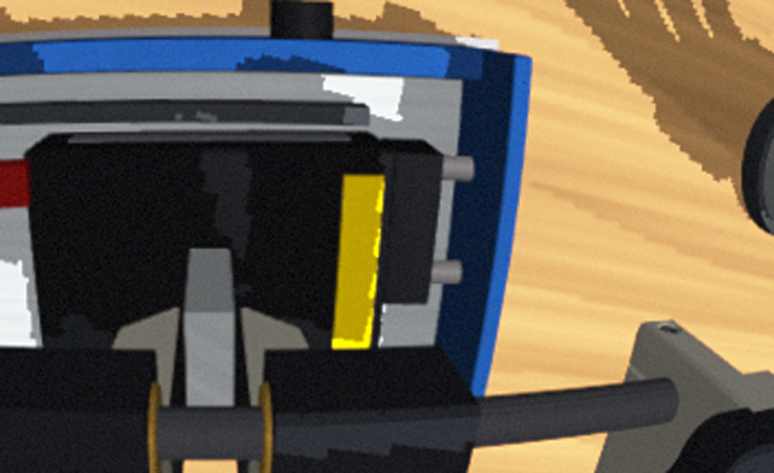

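Request:
servo_tool --targets "0 3 0 0; 0 2 0 0"

```text
time: 25.35
tool_pos: [0.5628, 0.1609, 0.0453]
tool_rot: [-3.074, 0.013, -2.983]
contact_force: [1.4, -10.0, 3.9]
opening: 0.0119
```

```bash
python3 st.py;  python3 - <<'E'
from h import *
p=grab("wrist","w20"); crop(p,100,452,85,300,2.2,"w20a")
p=grab("side","s20"); crop(p,200,310,140,240,6,"s20a")
E
```

```text
t 25.35 pack [62.6 -0.8] bot 13.3 rot [-3.0741  0.0128 -2.9829] hd err -0.0025 F [  1.4 -10.    3.9] Fdock -10.1 op 0.0119403135087973
```

View pics/w20a.png

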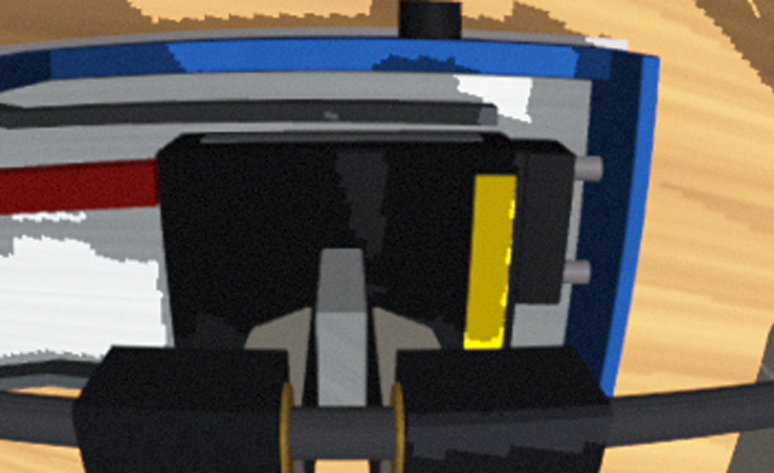

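View pics/s20a.png

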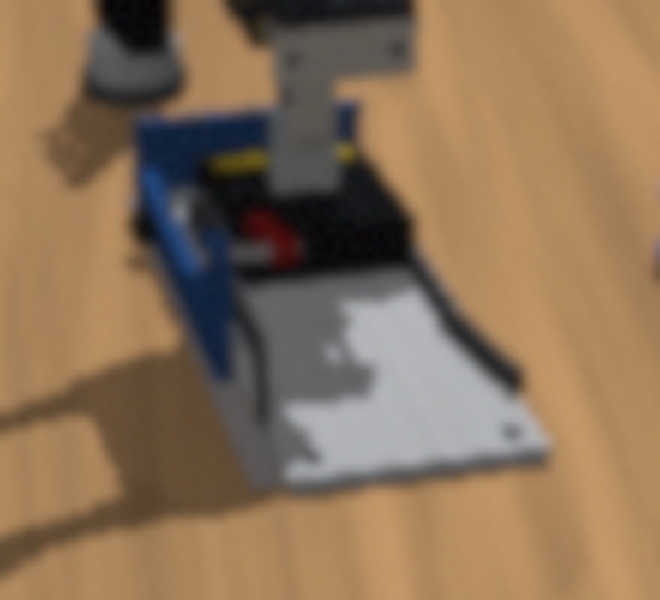

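Request:
servo_tool --targets "0 3 0 0; 0 2 0 0"

```text
time: 25.7
tool_pos: [0.5627, 0.1619, 0.0456]
tool_rot: [-3.068, 0.012, -2.982]
contact_force: [2.0, -10.2, 4.7]
opening: 0.0117
```

```bash
python3 st.py;  python3 - <<'E'
from h import *
p=grab("wrist","w21"); crop(p,100,452,85,300,2.2,"w21a")
p=grab("side","s21"); crop(p,200,310,140,240,6,"s21a")
E
```

```text
t 25.7 pack [63.7 -0.8] bot 13.6 rot [-3.0681  0.0122 -2.9821] hd err -0.0032 F [  2.  -10.2   4.7] Fdock -10.4 op 0.011699063791750307
```

View pics/w21a.png

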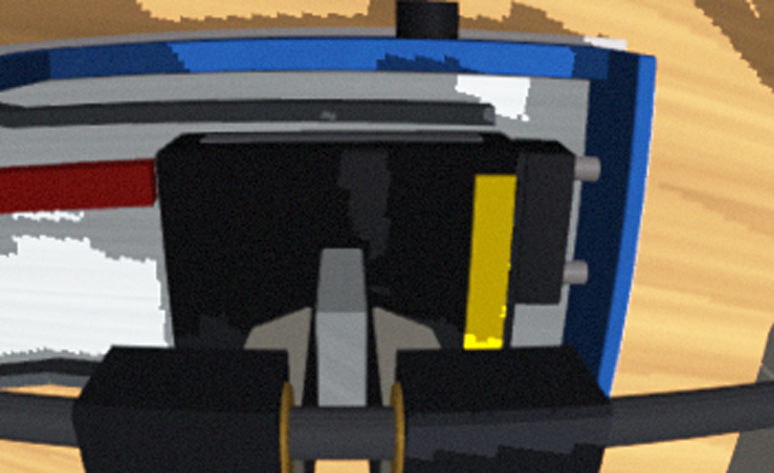

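View pics/s21a.png

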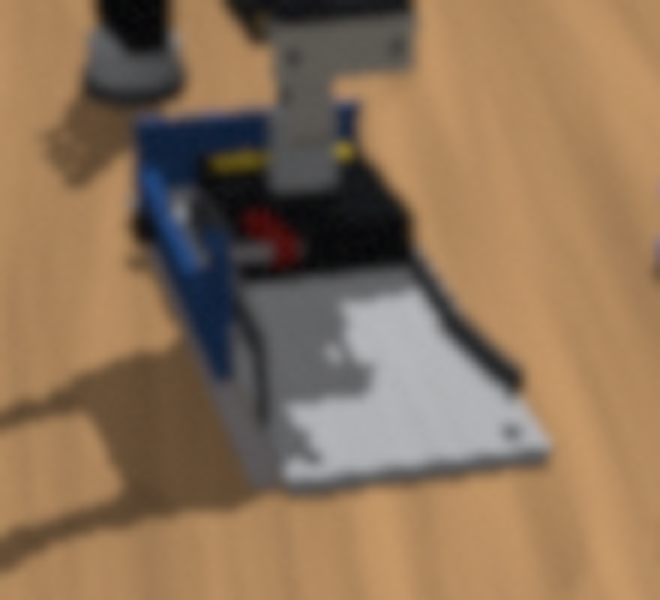

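```bash
python3 - <<'E'
from h import *
from m2 import loc,W
q=[.5687,.0992,1.727]
for n in("w15","w21"):
  p=load(n)
  for h in(-.002,0,.002):
    o=[]
    for a in(0,.33):
      th=-.6435+a; o.append([((pr(p,W(q,(-.045+h+.06*np.cos(th),y,.066+.06*np.sin(th))))-[100 if n!="w15" else 160,85]+.5)*2.2).round(0).tolist() for y in(.044,.032)])
    print(n,h,o)
p=load("w21")
print("rear edge flat", [((pr(p,W(q,(x,.03,.042)))-[100,85]+.5)*2.2).round(0).tolist() for x in (.004,.006,.008,.01)])
# pack front top & block top front
print("block top front x:",[((pr(p,W(q,(x,0,.038)))-[100,85]+.5)*2.2).round(0).tolist() for x in (.108,.112,.116,.12)])
print("plate:",[((pr(p,W(q,(x,0,.056)))-[100,85]+.5)*2.2).round(0).tolist() for x in (.144,.146,.148)])
E
```

```text
w15 -0.002 [[[94.0, 147.0], [96.0, 185.0]], [[113.0, 159.0], [115.0, 200.0]]]
w15 0 [[[100.0, 147.0], [102.0, 185.0]], [[120.0, 159.0], [122.0, 200.0]]]
w15 0.002 [[[107.0, 147.0], [108.0, 185.0]], [[127.0, 159.0], [129.0, 200.0]]]
w21 -0.002 [[[154.0, 143.0], [157.0, 179.0]], [[163.0, 154.0], [165.0, 193.0]]]
w21 0 [[[160.0, 143.0], [162.0, 179.0]], [[169.0, 154.0], [171.0, 194.0]]]
w21 0.002 [[[166.0, 143.0], [168.0, 179.0]], [[175.0, 154.0], [178.0, 194.0]]]
rear edge flat [[153.0, 195.0], [159.0, 195.0], [165.0, 195.0], [171.0, 195.0]]
block top front x: [[486.0, 290.0], [498.0, 290.0], [510.0, 291.0], [523.0, 291.0]]
plate: [[610.0, 316.0], [616.0, 316.0], [622.0, 315.0]]
```

```bash
python3 - <<'E'
from h import *
from m2 import loc,W
q=[.5687,.0992,1.727]
def L(n,off,u,v,z):
    p=load(n); return (loc(q,w(p,off+u/2.2-.5,85+v/2.2-.5,z))*1000).round(1)
for n,o,a,b in(("w14",160,(532,155),(514,303)),("w15",160,(486,155),(470,302)),("w18",160,(442,153),(430,302)),("w20",100,(575,153),(562,302)),("w21",100,(573,153),(561,302))):
    print(n,L(n,o,*a,.038),L(n,o,*b,.038))
print(L("w14",160,645,72,.056),L("w15",160,600,65,.056),L("w21",100,657,58,.056))
print("front top pack",L("w21",100,515,300,.04),L("w21",100,157,300,.045))
E
```

```text
w14 [120.1  46. ] [121.5  -4.4]
w15 [121.2  45.1] [122.2  -3.9]
w18 [127.6  44.8] [129.1  -4.1]
w20 [131.5  45. ] [132.7  -3.8]
w21 [131.8  45. ] [133.3  -3.8]
[147.9  76.4] [148.3  76.5] [149.1  76.2]
front top pack [117.4  -2.4] [ 3.1 -4.3]
```

Request:
servo_tool --targets "0 1.5 2 0; 0 1.5 2 0" --hand 0 --squeeze 20

```text
time: 26.05
tool_pos: [0.5632, 0.16, 0.0442]
tool_rot: [-3.061, 0.012, -2.982]
contact_force: [-2.6, -13.2, 14.3]
opening: 0.0124
```

```bash
python3 st.py
```

```text
t 26.05 pack [61.7 -1. ] bot 12.2 rot [-3.0609  0.0124 -2.9817] hd err -0.0037 F [ -2.6 -13.2  14.3] Fdock -12.6 op 0.012427714297676865
```

Request:
servo_tool --targets "0 4 -1 0; 0 4 -0.5 0; 0 4 0 0"

```text
time: 26.42
tool_pos: [0.5622, 0.1657, 0.0466]
tool_rot: [-3.051, 0.012, -2.981]
contact_force: [2.6, -12.9, 4.9]
opening: 0.0118
```

```bash
python3 st.py;  python3 - <<'E'
from h import *
p=grab("wrist","w22"); crop(p,100,452,85,300,2.2,"w22a")
E
```

```text
t 26.425 pack [67.5 -0.9] bot 14.6 rot [-3.0515  0.0117 -2.9815] hd err -0.0039 F [  2.6 -12.9   4.9] Fdock -13.2 op 0.011826008349071843
```

View pics/w22a.png

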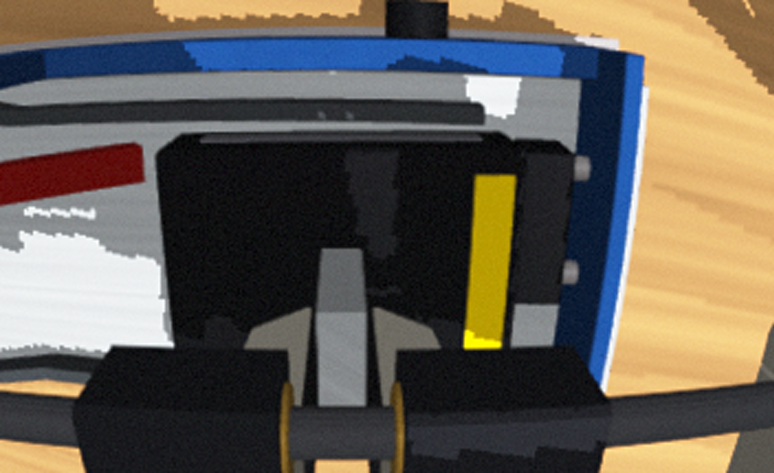

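Request:
servo_tool --targets "0 -1.5 0.5 0; 0 -1.5 0.5 0"

```text
time: 26.72
tool_pos: [0.5629, 0.1612, 0.0462]
tool_rot: [-3.049, 0.011, -2.981]
contact_force: [1.9, -5.4, 4.8]
opening: 0.0121
```

```bash
python3 st.py;  python3 - <<'E'
from h import *
p=grab("wrist","w23"); crop(p,100,452,85,300,2.2,"w23a")
E
```

```text
t 26.725 pack [62.9 -0.9] bot 14.2 rot [-3.0491  0.0114 -2.9811] hd err -0.0043 F [ 1.9 -5.4  4.8] Fdock -5.6 op 0.012140777843402539
```

View pics/w23a.png

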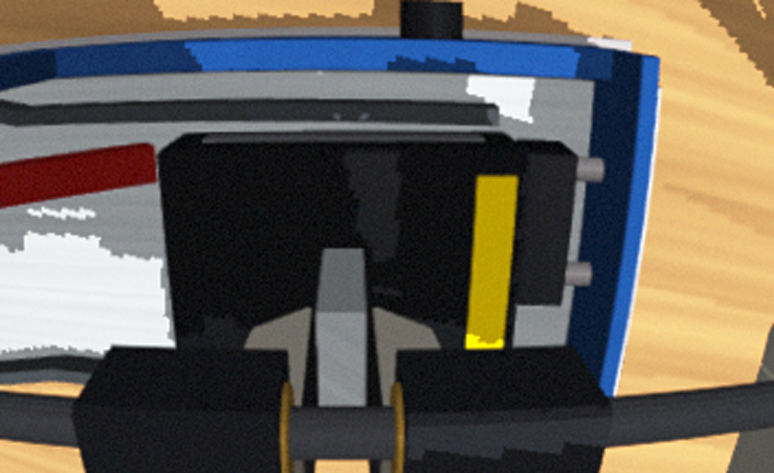

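Request:
servo_tool --targets "0 -1 0.5 0; 0 0 0.5 0"

```text
time: 27.02
tool_pos: [0.5632, 0.1595, 0.0458]
tool_rot: [-3.049, 0.011, -2.982]
contact_force: [-1.1, -5.5, 6.8]
opening: 0.0117
```

```bash
python3 st.py
```

```text
t 27.025 pack [61.2 -0.9] bot 13.8 rot [-3.0487  0.0115 -2.9816] hd err -0.0038 F [-1.1 -5.5  6.8] Fdock -5.3 op 0.011748328880468123
```

Request:
servo_tool --targets "0 0 0 0; 0 0 0 0; 0 0 0 0" --hand 0 --squeeze 4

```text
time: 27.4
tool_pos: [0.563, 0.1581, 0.0449]
tool_rot: [-3.047, 0.01, -2.981]
contact_force: [2.9, -5.5, 0.7]
opening: 0.0127
```

```bash
python3 st.py;  python3 - <<'E'
from h import *
p=grab("wrist","w24"); crop(p,100,452,85,300,2.2,"w24a")
E
```

```text
t 27.4 pack [59.8 -0.6] bot 12.9 rot [-3.0468  0.0101 -2.9815] hd err -0.0039 F [ 2.9 -5.5  0.7] Fdock -5.9 op 0.012678179256732801
```

View pics/w24a.png

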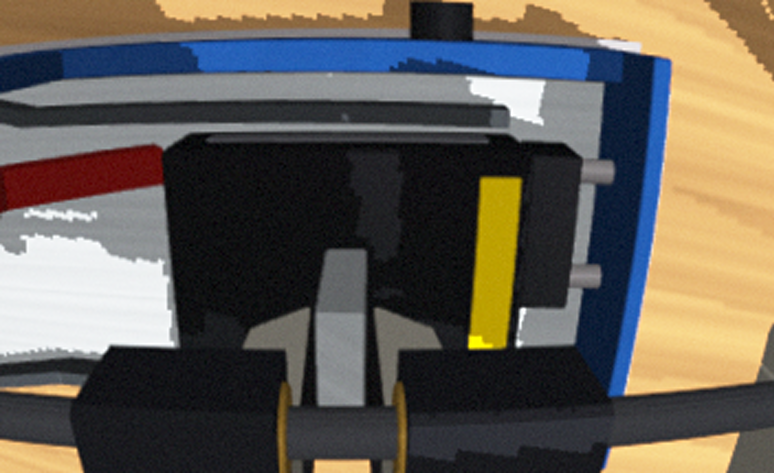

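Request:
servo_tool --targets "0 0 0 0; 0 0 0 0; 0 0 0 0; 0 0 0 0; 0 0 0 0" --hand 0.35

```text
time: 28.08
tool_pos: [0.5607, 0.1597, 0.0428]
tool_rot: [-3.049, 0.005, -2.982]
contact_force: [-0.3, -0.0, 0.0]
opening: 0.0322
```

```bash
python3 st.py;  python3 - <<'E'
from h import *
p=grab("wrist","w25"); crop(p,100,452,85,300,2.2,"w25a")
E
```

```text
t 28.075 pack [61.8  1.5] bot 10.8 rot [-3.0493  0.0052 -2.9816] hd err -0.0038 F [-0.3 -0.   0. ] Fdock -0.0 op 0.03218008284196943
```

View pics/w25a.png

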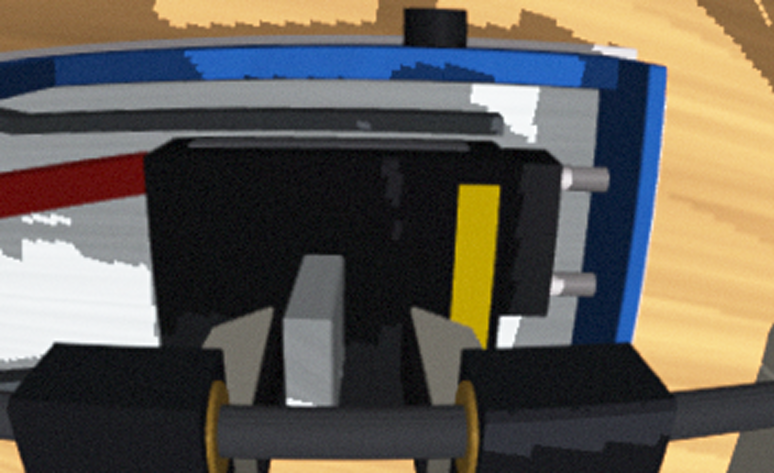

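Request:
servo_tool --targets "0 0 0 0; 0 -2 -1 0; 0 0 0 0; 0 -1 -8 0; 0 -1 -10 0; 0 -1 -10 0; 0 -2 -20 0; 0 -2 -30 0; 0 0 -30 0; 0 0 0 0" --hand 0.6

```text
time: 29.38
tool_pos: [0.5606, 0.1607, 0.16]
tool_rot: [-3.05, 0.009, -2.982]
contact_force: [0.1, -0.1, -0.9]
opening: 0.0555
```

```bash
python3 st.py;  python3 - <<'E'
from h import *
p=grab("wrist","w26"); crop(p,60,452,60,300,2,"w26a")
p=grab("side","s26"); crop(p,190,310,130,240,5.5,"s26a")
E
```

```text
t 29.375 pack [62.8  1.4] bot 128.0 rot [-3.0497  0.0087 -2.9817] hd err -0.0037 F [ 0.1 -0.1 -0.9] Fdock -0.1 op 0.055454526710946514
```

View pics/w26a.png

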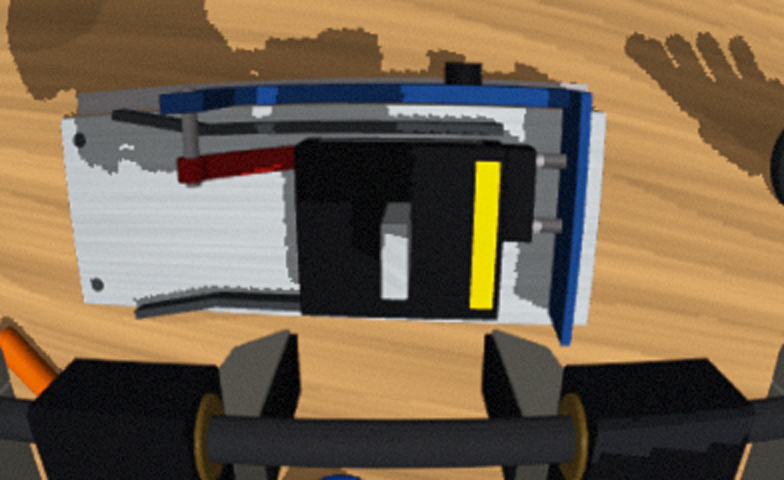

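View pics/s26a.png

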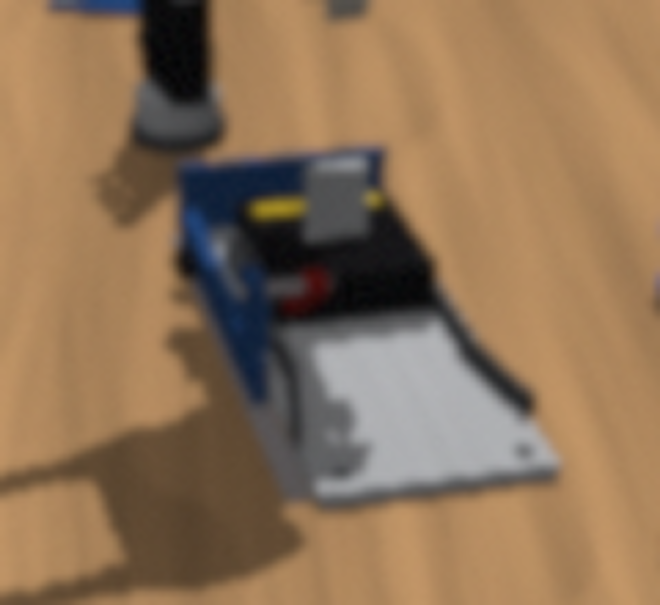

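```bash
python3 - <<'E'
from h import *
from m1 import fit
from m2 import loc
q=[.5687,.0992,1.727]
p=load("w26"); C=lambda u,v:np.array([60+u/2-.3,60+v/2-.3])
L=lambda u,v,z:(loc(q,w(p,*C(u,v),z))*1000).round(1)
print("fin top",[L(*a,.087) for a in((383,222),(408,222),(382,299),(408,300))])
print("pack top rear/fr -y",L(303,315,.042),L(497,318,.042),"rear+y",L(297,145,.042),"fr+y", L(500,147,.042))
print("block back",L(536,150,.038),L(530,240,.038),"catch tip",L(295,150,.032),L(296,170,.032))
print("dock corners",L(63,117,.01),L(85,303,.01),"plate",L(592,93,.056))
E
```

```text
fin top [array([52.1, 16.7]), array([63.2, 17. ]), array([ 51.6, -20.2]), array([ 63.7, -20.2])]
pack top rear/fr -y [  2.  -50.1] [110.2 -47.4] rear+y [ 2.5 45.3] fr+y [106.7  46. ]
block back [125.8  44.7] [125.6  -3.5] catch tip [-1.2 41.3] [-1.  30.4]
dock corners [-166.8   64.8] [-168.   -65.6] plate [149.4  76.3]
```

```bash
python3 - <<'E'
from cell import robot
print(robot.hand_in())
E
```

```text
the job is handed in; nothing more can be done
None
```

I gripped the black pack by its fin, set it on the apron and slid it in under the catch. I pressed the block until the catch dropped behind the pack, eased the pack back onto the catch, let go, lifted clear and handed in at about 29.5 s.

**Last checks, from camera images after release:**
- **Pack:** it looked flat between the rails, about 1.7 mm off the centre line, with its front at about x = 110 mm.
- **Catch:** it hangs down against the pack's rear face.
- **Contact block:** it is held in by about 4.5 mm.
- **Gripper:** it is well clear of the dock, and the force reading is near zero.
- **Head:** it measured about 4 mm short of the mid setting.
- **Bystanders:** I kept away from all four, but did not measure their positions again at the end.

**What failed or disagreed:**
- **First grasp:** it closed on nothing. The visible fingertips sat about 38 mm higher than the stated tool geometry, so I re-gripped lower, going by the pictures.
- **Tool tilt:** the tool slowly leaned during the push, by about 0.08 rad from grip to catch drop, which I took to have lifted the pack's rear while it was held. The catch therefore dropped late, with the block pressed an estimated 12 to 13 mm in, still short of its hard stop.
- **Forces:** readings at the end of each move never passed 15 N along the dock.

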